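# Strip the pins and shards from a mixer bearing block

### The job

Strip the sample mixer's bearing block: slide the grey catch tray squarely and centrally under the block's overhanging side (away from the tool mat), then drive every pin out towards that side with the punch so that it drops into the tray, and after that wipe all the loose shards off the block's top into the same tray with the scraper. Do not pull pins out of the block or pick shards off it with the fingers, but put any that miss into the tray, do not tip it, and leave the jar, tip box and tin alone. Finish with the loaded tray pulled straight back out, at least 6 cm clear of the block, and with punch and scraper standing upright on the tool mat.

Things in the scene. Friction and masses are not known exactly. Their poses are not given: they have to be found in the camera images.
- block: Bearing block, fixed to the bench: aluminium bar 150 mm along its x, 56 mm along its y, from 56 mm to 100 mm above the bench, flat on top, on a narrower grey foot. Origin on the bench under its centre. Four 13 mm through-holes run along its y, side by side at x = -51, -17, +17, +51 mm, axes 72 mm up; two to four hold a pin.
- entry (a point): Middle of the block's -y face (y = -28 mm), at hole height: the punch goes in on this face, towards +y. In each hole a sprung rubber pad in the roof, over y = -12 to +12 mm, grips the pin and leaves 11.5 mm of height below it, from 65 mm above the bench, to a tool.
- exit (a point): Middle of the block's +y face (y = +28 mm), at hole height: pins come out on this face.
- foot (a point): Bench level at the block's x = 0, on the foot's +y face (block y = +6 mm). The foot is 34 mm deep (y -28 to +6) and 130 mm long, with an 8 mm high flange 170 mm long. So the block's +y side overhangs it by 22 mm, with 56 mm of headroom, into which the tray's near wall fits.
- tray: Loose catch tray, grey plastic, 208 mm along its x, 118 mm along its y, walls 30 mm high and 4 mm thick, about 350 g. Origin: centre of its underside. At the middle of its +y wall an upright grip, 64 mm along x, 16 mm thick (y = 55 to 71 mm), 46 mm high: pinch it from above and slide the tray. Starts on the block's +y side, grip away from the block.
- mat: Black rubber tool mat fixed to the bench, 230 mm (x) by 180 mm (y), 3 mm thick, where punch and scraper lie and belong. Origin: centre of its underside.
- punch: Pin punch: grey grip block 50 mm long (x), 28 mm wide (y), up to 44 mm above the underside, on a steel sole 50 x 60 mm, 8 mm thick; a steel rod 8 mm thick sticks out along its +x, rod axis 12 mm above the underside, tip 105 mm from the origin. Origin: underside centre of the sole. It stands on the mat, about 250 g; pinch the grip block across its width (y).
- scraper: Scraper block: white plastic wiping sole 90 mm long (x), 60 mm deep (y), 16 mm thick, with a wooden rib on its middle, 70 mm along x, 24 mm thick (y), up to 56 mm above the underside. Origin: centre of its underside. It stands on the mat, 220 g; pinch the rib across its thickness.
- pin0: Steel pin, 12 mm thick, 50 mm long along its own y, 44 g, origin at its centre. If present it sits in hole 0 of the block (x = -51 mm), centre 71 mm above the bench, its -y end 8 to 14 mm inside the block's -y face, its +y end standing out 3 to 8 mm. It is held by friction and takes about 5 N to drive. None if absent.
- chip0: Loose shard of a broken brass bushing on top of the block, L-shaped, 15 mm by 12 mm, 8 mm high, 12 g. Origin: underside. None if absent.
- pin1: Steel pin, 12 mm thick, 50 mm long along its own y, 44 g, origin at its centre. If present it sits in hole 1 of the block (x = -17 mm), centre 71 mm above the bench, its -y end 8 to 14 mm inside the block's -y face, its +y end standing out 3 to 8 mm. It is held by friction and takes about 5 N to drive. None if absent.
- chip1: Loose shard of a broken brass bushing on top of the block, L-shaped, 15 mm by 12 mm, 8 mm high, 12 g. Origin: underside. None if absent.
- pin2: Steel pin, 12 mm thick, 50 mm long along its own y, 44 g, origin at its centre. If present it sits in hole 2 of the block (x = 17 mm), centre 71 mm above the bench, its -y end 8 to 14 mm inside the block's -y face, its +y end standing out 3 to 8 mm. It is held by friction and takes about 5 N to drive. None if absent.
- chip2: Loose shard of a broken brass bushing on top of the block, L-shaped, 15 mm by 12 mm, 8 mm high, 12 g. Origin: underside. None if absent.
- pin3: Steel pin, 12 mm thick, 50 mm long along its own y, 44 g, origin at its centre. If present it sits in hole 3 of the block (x = 51 mm), centre 71 mm above the bench, its -y end 8 to 14 mm inside the block's -y face, its +y end standing out 3 to 8 mm. It is held by friction and takes about 5 N to drive. None if absent.
- chip3: Loose shard of a broken brass bushing on top of the block, L-shaped, 15 mm by 12 mm, 8 mm high, 12 g. Origin: underside. None if absent.
- jar: Bystander: amber jar with black lid, 72 mm across, 100 mm high; origin at its underside.
- tipbox: Bystander: grey box with clear lid, 80 x 120 x 72 mm; origin at its underside.
- tin: Bystander: round low tin, 102 mm across, 46 mm high; origin at its underside.
Mind the look-alikes: they are no part of the job. Leave any green or red look-alike of the scraper alone.

How it is judged:
On the way, in this order (a step that is already met when the one before it is completed fails the run):
1. the catch tray stands under the block's overhanging exit side (its near wall beneath the overhang, centred within 25 mm, square within 0.15 rad), with every pin still in its hole (x of tray in the frame of block between -0.025 and 0.025 m and y of tray in the frame of block between 0.05 and 0.083 m and z of tray in the frame of block between -0.005 and 0.006 m and angle between the y axis of tray and the y axis of block, either way round below 0.15 rad and y of pin0 in the frame of block between -0.02 and 0.02 m and y of pin1 in the frame of block between -0.02 and 0.02 m and y of pin2 in the frame of block between -0.02 and 0.02 m and y of pin3 in the frame of block between -0.02 and 0.02 m), for 0.2 s.
2. every pin has been driven out and lies in the tray (x of pin0 in the frame of tray between -0.1 and 0.1 m and y of pin0 in the frame of tray between -0.055 and 0.055 m and z of pin0 in the frame of tray between 0 and 0.03 m and x of pin1 in the frame of tray between -0.1 and 0.1 m and y of pin1 in the frame of tray between -0.055 and 0.055 m and z of pin1 in the frame of tray between 0 and 0.03 m and x of pin2 in the frame of tray between -0.1 and 0.1 m and y of pin2 in the frame of tray between -0.055 and 0.055 m and z of pin2 in the frame of tray between 0 and 0.03 m and x of pin3 in the frame of tray between -0.1 and 0.1 m and y of pin3 in the frame of tray between -0.055 and 0.055 m and z of pin3 in the frame of tray between 0 and 0.03 m), for 0.2 s.
3. every shard has been wiped off and lies in the tray (x of chip0 in the frame of tray between -0.1 and 0.1 m and y of chip0 in the frame of tray between -0.055 and 0.055 m and z of chip0 in the frame of tray between 0 and 0.03 m and x of chip1 in the frame of tray between -0.1 and 0.1 m and y of chip1 in the frame of tray between -0.055 and 0.055 m and z of chip1 in the frame of tray between 0 and 0.03 m and x of chip2 in the frame of tray between -0.1 and 0.1 m and y of chip2 in the frame of tray between -0.055 and 0.055 m and z of chip2 in the frame of tray between 0 and 0.03 m and x of chip3 in the frame of tray between -0.1 and 0.1 m and y of chip3 in the frame of tray between -0.055 and 0.055 m and z of chip3 in the frame of tray between 0 and 0.03 m), for 0.2 s.
At the end, for the whole second after the job is handed in: Every pin and shard present lies at rest inside the tray's walls; the tray stands flat on the bench on the exit side, at least about 6 cm clear of the block (centre at block y over 145 mm); punch and scraper stand upright (0.1 rad) at rest with their origins over the mat (all of step 2 and all of step 3 and linear speed of each of pin0, pin1, pin2, pin3, chip0, chip1, chip2, chip3, tray, punch, scraper below 0.03 m/s and y of tray in the frame of block above 0.145 m and angle between tray's own z axis and vertical below 0.06 rad and height (world z) of tray below 0.006 m and x of punch in the frame of mat between -0.115 and 0.115 m and y of punch in the frame of mat between -0.09 and 0.09 m and z of punch in the frame of mat between -0.005 and 0.012 m and angle between each of punch, scraper's own z axis and vertical below 0.1 rad and x of scraper in the frame of mat between -0.115 and 0.115 m and y of scraper in the frame of mat between -0.09 and 0.09 m and z of scraper in the frame of mat between -0.005 and 0.012 m); the robot touches nothing.
It fails at once if a pin is touched by the fingers while it is still in the block ((contact force between the fingers and pin0 above 1 N and z of pin0 in the frame of block above 0.055 m and y of pin0 in the frame of block below 0.05 m) or (contact force between the fingers and pin1 above 1 N and z of pin1 in the frame of block above 0.055 m and y of pin1 in the frame of block below 0.05 m) or (contact force between the fingers and pin2 above 1 N and z of pin2 in the frame of block above 0.055 m and y of pin2 in the frame of block below 0.05 m) or (contact force between the fingers and pin3 above 1 N and z of pin3 in the frame of block above 0.055 m and y of pin3 in the frame of block below 0.05 m)).
It fails at once if a shard on top of the block is touched by the fingers or the punch ((contact force between the fingers and chip0 above 1 N and z of chip0 in the frame of block above 0.095 m) or (contact force between punch and chip0 above 1 N and z of chip0 in the frame of block above 0.095 m) or (contact force between the fingers and chip1 above 1 N and z of chip1 in the frame of block above 0.095 m) or (contact force between punch and chip1 above 1 N and z of chip1 in the frame of block above 0.095 m) or (contact force between the fingers and chip2 above 1 N and z of chip2 in the frame of block above 0.095 m) or (contact force between punch and chip2 above 1 N and z of chip2 in the frame of block above 0.095 m) or (contact force between the fingers and chip3 above 1 N and z of chip3 in the frame of block above 0.095 m) or (contact force between punch and chip3 above 1 N and z of chip3 in the frame of block above 0.095 m)).
It fails at once if the jar, the tip box or the tin is moved by more than 20 mm (distance of any of jar, tipbox, tin from where it was at the start of the episode above 0.02 m).
It fails at once if the catch tray is tipped (angle between tray's own z axis and vertical above 0.5 rad).
Of pin0, pin1, pin2, pin3 only 2 to 4 are there at a start; the rules pass over those that are not, and their reading is None.
Of chip0, chip1, chip2, chip3 only 2 to 4 are there at a start; the rules pass over those that are not, and their reading is None.
At some moment in a run one of punch, scraper may be knocked a few centimetres aside while the robot is not near it.
It also fails if it takes over 208 s, if anything falls off the work surface, if the arm or the gripper's body presses on something with over 40 N, if the wrist force passes 120 N, or if a joint passes its speed limit or range.

### The arm

A 7-joint arm with a two-finger parallel gripper is mounted at the origin on the work surface. World frame = base frame: x ahead of the robot, y to its left, z up, the work surface at z = 0. Lengths are in m, angles in rad, forces in N, time in s.
With the tool pointing down it reaches from about 0.425 to 0.925 m from the base axis. Payload 6.8 kg.
Tool frame: the origin (TCP) lies midway between the tips of the shut fingers; the grasp point (between the pads) lies robot.grip_point_offset behind it (robot.grip_point_offset is the distance from the TCP to the grasp point, in m); z points along the fingers, y is the line along which they close (so a half turn about z gives the same grasp; the last joint's range is limited). The gripper opens to 88 mm and grips with 3 to 60 N. Pads are 20 mm wide; open, the fingers measure 115 mm over their backs; the gripper's body (75 mm by 178 mm) begins 61 mm behind the grasp point.
Start: joints at [-1.239, 0.477, 0.022, 1.555, -0.011, 1.109, -0.083], TCP at [0.287, 0.611, 0.223] pointing down, gripper open.
Joint ranges: [-2.96, 2.96], [-0.34, 2.1], [-1.41, 1.46], [0.24, 2.44], [-1.37, 4.51], [0.17, 1.92], [-2.96, 2.96]. Speed limits (rad/s): [2.39, 2.39, 3.14, 3.14, 3.14, 3.14, 3.14].

### API

Orientations are given as a unit quaternion [x, y, z, w].
In Python, from rig import state, cams, robot gives the robot as it stands.
- The arm moves only by the tool play_rows, never from a script. Its argument "commands" is text: rows parted by semicolons, each of 7 numbers parted by spaces: the gripper's target within -1 to 1 (fully open at 1, half-way at 0, shut at -1), then the shift along the tool's x, y, z in cm, then the turn, a rotation vector about the tool's x, y, z in rad. In form: gripper dx dy dz rx ry rz; .... A call has 1 to 10 rows; each row is the pose to reach, as a shift and turn from the pose commanded when the call began, along the tool's axes at that moment; what a row does not reach only later rows make up. A row lasts 1/10 s, in which the tool goes at most 50 mm and 8.59 degrees, less where a joint would pass 70% of its speed; a pose out of reach is approached as far as the arm can. A call with a gripper value outside its range is refused whole. The fingers move at their own pace and stop on an object; "squeeze" is the grip in N (left out, the last holds). Time passes only in rows, so rows that repeat a pose let the fingers close. It gives the time, the measured TCP pose, the force, the opening and the grip force at its end, in the units of the state.
- state(): the state, without advancing time (a new reading comes with each control period).
- cams.capture(name): name is "side" or "top"; returns the picture (384x512x3 uint8, blue, green, red); there is no depth.
- cams.calibration(name): a dict with "vertical_fov" (degrees; the focal length in pixels is half the picture's height over the tangent of half this angle, whatever the lens; pixels are square), "cx", "cy" (the principal point, pixels), "R" (3x3) and "t" (3): a world point X has camera coordinates R X + t. Camera axes: x right, y down, z forward; pixel columns grow to the right and rows downward; lengths in m; the calibration is good to about 2 mm. A picture is of the moment at which its call begins. calibration takes no time and is no camera call.
- robot.hand_in(): hands the job in; it is judged then, once.
The state is a dict: "clock": time; "qpos": joint angles; "joint_vel": joint speeds; "effort": joint torques, N m; "position": TCP position; "eef_rot": TCP orientation; "wrist_force": force on the tool from outside, world axes, zero at the start; "ft_torque": the same for the moment, N m; "width": finger opening in m; "finger_force": force on a finger pad.
Only numpy, scipy, OpenCV 4.12 (cv2) and the standard library are available. Lean on these libraries where they do the work, as an engineer would, in place of code of your own. Each camera call takes 0.05 s, during which the arm holds its last target. There are 200 camera calls.

## Working session

There is one attempt and no reset: what is moved stays moved. The work goes in short steps, Python scripts to look and compute and a tool call to move; the robot and the scene stay as the last step left them, time stands still between calls to the robot, and variables do not carry over. Pictures are saved under pics/ and viewed, at most 14 in all, crops included, and the job is handed in when it is done.

Besides the shell and the picture viewer there is one more tool, called after "Request:" as name(argument=value, ...), one argument or row to a line, values as JSON. play_rows: Moves the arm, as the interface text tells. Its arguments: {"type":"object","properties":{"commands":{"type":"string"},"squeeze":{"type":"number"}},"required":["commands"]}

```bash
mkdir -p pics; python3 - <<'E'
from rig import state,cams,robot
import cv2
for n in("side","top"):
    im=cams.capture(n); cv2.imwrite(f"pics/{n}0.png",im)
    c=cams.calibration(n); print(n,{k:(v.tolist() if hasattr(v,'tolist') else v) for k,v in c.items()})
s=state(); print(s); print(robot.grip_point_offset)
E
```

```text
side {'vertical_fov': 56.429050402108345, 'cx': 251.85204665923322, 'cy': 191.7081728328319, 'R': [[0.9064026660711527, -0.42232289522513405, 0.008807900304089325], [-0.20397770144586022, -0.45585216752138386, -0.8663670692488952], [0.36990174945783905, 0.7834808061048569, -0.4993300734116797]], 't': [-0.6063782807054392, 0.16781011215973538, 0.8126901895095472]}
top {'vertical_fov': 50.625441890481326, 'cx': 250.16521800252588, 'cy': 189.52476130092475, 'R': [[0.025749216542968353, -0.9996436058343535, 0.00704550650522066], [-0.9939182008328781, -0.02635531739941735, -0.10692056536471646], [0.1070681460592176, -0.0042495363591525505, -0.9942426029597476]], 't': [-0.11365383997526392, 0.609144596541797, 1.2052606500601002]}
{'clock': 0.1, 'qpos': array([-1.23909083,  0.47772836,  0.02236212,  1.55630674, -0.01148574,
        1.10931582, -0.08308847]), 'joint_vel': array([ 0.00063578, -0.00225968,  0.00028773, -0.00162797, -0.0004291 ,
       -0.00021728,  0.00135621]), 'effort': array([ 3.81077814e-03, -5.84086239e+01,  1.54002417e+00, -2.73308927e+01,
       -5.41762251e-02,  1.30904058e-02,  8.92048342e-05]), 'position': array([0.28718914, 0.6102727 , 0.22179137]), 'eef_rot': array([ 2.18124348e-01,  9.75920645e-01, -8.07604269e-04, -1.08788733e-04]), 'wrist_force': array([-0.42422234,  0.05958788, -0.98350148]), 'ft_torque': array([-0.02104452,  0.02222737,  0.02732878]), 'finger_force': 0.0, 'width': 0.08750885268496861}
0.0187
```

View pics/side0.png

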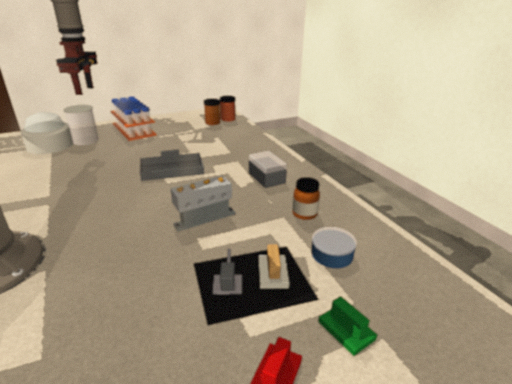

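View pics/top0.png

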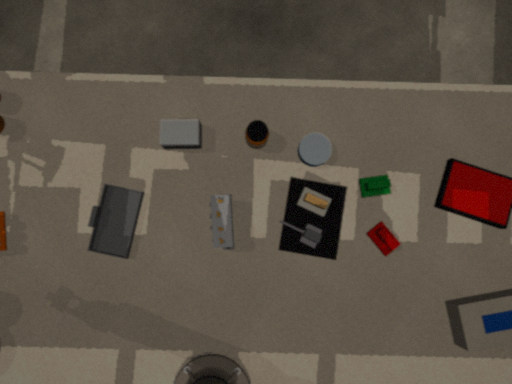

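The views show the grey tray at top (116,220), block (222,221), mat (313,218), with punch (305,233) and white scraper (315,201). The green (375,186) and red (383,238) blocks are look-alikes, and so is the red tray (475,192). I'll measure and confirm in an enlarged crop.

```bash
cat > h.py <<'E'
from rig import state,cams,robot
import cv2,numpy as np
from scipy.spatial.transform import Rotation as Ro
def cal(n):
    c=cams.calibration(n); f=192/np.tan(np.radians(c["vertical_fov"])/2)
    return f,c["cx"],c["cy"],np.array(c["R"]),np.array(c["t"])
def ray(n,px,z):
    f,cx,cy,R,t=cal(n); px=np.atleast_2d(px).astype(float)
    d=np.c_[(px[:,0]-cx)/f,(px[:,1]-cy)/f,np.ones(len(px))]@R; o=-R.T@t
    return (o+d*((z-o[2])/d[:,2])[:,None])[:,:2]
def proj(n,X):
    f,cx,cy,R,t=cal(n); p=np.atleast_2d(X)@R.T+t
    return np.c_[cx+f*p[:,0]/p[:,2],cy+f*p[:,1]/p[:,2]]
def crop(n,im,x,y,w,h,s): cv2.imwrite("pics/%s.png"%n,cv2.resize(im[y:y+h,x:x+w],None,fx=s,fy=s,interpolation=cv2.INTER_CUBIC))
E
python3 - <<'E'
from h import *
im=cams.capture("top"); np.save("top0.npy",im)
crop("t1",im,85,170,270,100,2.96)
im2=cams.capture("side"); crop("s1",im2,130,140,200,180,3.3)
# dark mat, min-area rect
hsv=cv2.cvtColor(im,cv2.COLOR_BGR2HSV)
for name,m,z in (("mat",(hsv[...,2]<45),0.003),("red",(hsv[...,1]>200)&(hsv[...,0]<8),0.01)):
    m=cv2.morphologyEx(m.astype(np.uint8),cv2.MORPH_CLOSE,np.ones((3,3)))
    cs,_=cv2.findContours(m,0,2)
    for c in cs:
        if cv2.contourArea(c)>300:
            b=cv2.boxPoints(cv2.minAreaRect(c)); print(name,cv2.contourArea(c),b.round(1).tolist(),ray("top",b,z).round(3).tolist())
E
```

```text
mat 463.5 [[189.0, 368.0], [233.0, 368.0], [233.0, 383.0], [189.0, 383.0]] [[0.075, 0.071], [0.079, -0.06], [0.036, -0.062], [0.033, 0.069]]
mat 400.5 [[446.5, 301.5], [510.70001220703125, 288.70001220703125], [519.7000122070312, 333.70001220703125], [455.5, 346.5]] [[0.288, -0.704], [0.331, -0.902], [0.199, -0.924], [0.156, -0.728]]
mat 403.0 [[87.5, 249.5], [100.69999694824219, 183.6999969482422], [141.0, 191.8000030517578], [127.9000015258789, 257.6000061035156]] [[0.417, 0.396], [0.621, 0.369], [0.599, 0.242], [0.396, 0.271]]
mat 3992.5 [[278.20001220703125, 249.1999969482422], [290.70001220703125, 177.3000030517578], [347.5, 187.10000610351562], [335.0, 259.0]] [[0.433, -0.189], [0.657, -0.224], [0.631, -0.402], [0.407, -0.364]]
mat 459.0 [[432.20001220703125, 205.39999389648438], [448.3999938964844, 156.8000030517578], [521.0, 181.0], [504.79998779296875, 229.60000610351562]] [[0.58, -0.667], [0.736, -0.722], [0.665, -0.949], [0.511, -0.892]]
mat 317.5 [[247.0, 121.0], [267.0, 121.0], [267.0, 141.0], [247.0, 141.0]] [[0.834, -0.082], [0.836, -0.146], [0.771, -0.147], [0.769, -0.084]]
red 478.5 [[366.5, 233.0], [380.6000061035156, 221.10000610351562], [399.29998779296875, 243.60000610351562], [385.1000061035156, 255.39999389648438]] [[0.489, -0.459], [0.527, -0.503], [0.46, -0.56], [0.423, -0.516]]
red 2960.0 [[436.6000061035156, 205.1999969482422], [452.0, 159.0], [519.5, 181.5], [504.1000061035156, 227.6999969482422]] [[0.581, -0.678], [0.728, -0.73], [0.662, -0.94], [0.517, -0.885]]
```

View pics/t1.png

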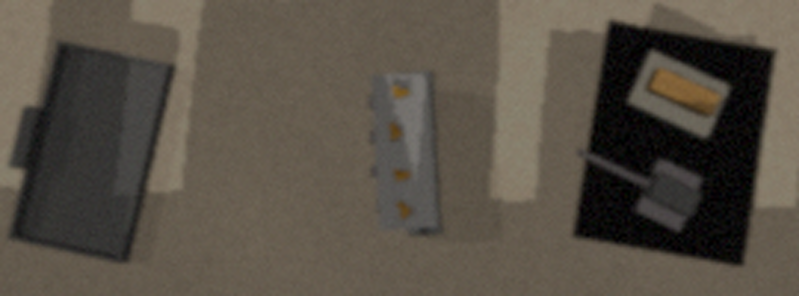

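View pics/s1.png

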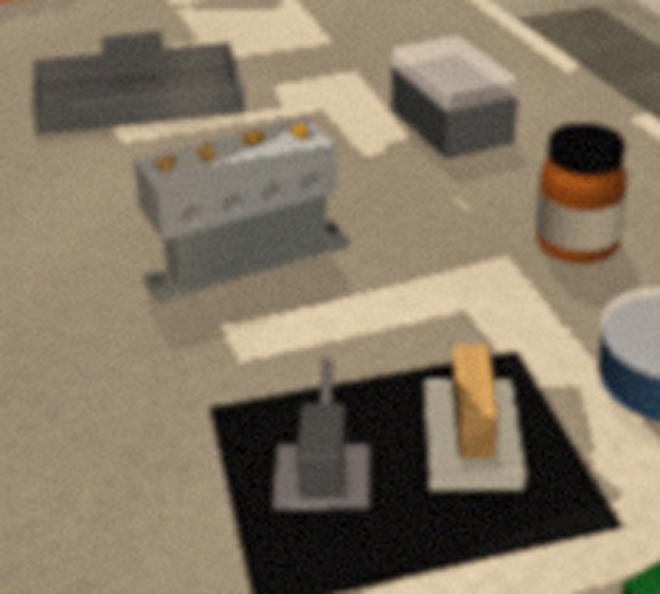

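The crop confirms the grey tray with its grip on its far (left) side, four shards on the block top, and pin stubs at crop (373,100), (373,137) and (373,172). There is no stub near (376,208). The scraper meant is the white-soled one with the wooden rib, and the punch rod points towards the block. Next I'll fit edges for precise poses.

```bash
cat >> h.py <<'E'
def line(im,a,b,w=4,sgn=0):
    """subpixel edge line near segment a-b -> (point,dir,rms)"""
    g=cv2.GaussianBlur(cv2.cvtColor(im,cv2.COLOR_BGR2GRAY),(0,0),0.8).astype(np.float32)
    a,b=np.array(a,float),np.array(b,float); d=(b-a)/np.linalg.norm(b-a); n=np.array([-d[1],d[0]])
    T=np.linspace(.08,.92,60)[:,None]; o=np.arange(-w,w+.01,.25); P=[]
    for c in a+T*(b-a):
        q=(c+o[:,None]*n).astype(np.float32); v=cv2.remap(g,q[:,0],q[:,1],cv2.INTER_LINEAR).ravel()
        e=np.gradient(v); e=abs(e) if sgn==0 else np.clip(sgn*e,0,None)
        k=e.argmax(); s=slice(max(k-3,0),k+4)
        if e[k]>.8: P.append(c+n*(e[s]*o[s]).sum()/e[s].sum())
    P=np.float32(P)
    for _ in range(3):
        vx,vy,x,y=cv2.fitLine(P,cv2.DIST_HUBER,0,.01,.01).ravel(); r=(P-[x,y])@[-vy,vx]; P2=P[abs(r)<max(.5,1.5*r.std())]
        P=P2
    return np.array([x,y]),np.array([vx,vy]),float(r.std()),len(P)
def inter(l,m):
    s=np.linalg.solve(np.c_[l[1],-m[1]],m[0]-l[0]); return l[0]+s[0]*l[1]
def quad(im,C,w=4):
    L=[line(im,C[i],C[(i+1)%4],w) for i in range(4)]
    return np.array([inter(L[i-1],L[i]) for i in range(4)]),[(round(l[2],2),l[3]) for l in L]
E
python3 - <<'E'
from h import *
for n in("top","side"):
    f,cx,cy,R,t=cal(n); print(n,(-R.T@t).round(3),f)
ims=[cams.capture("top") for _ in range(6)]; im=np.mean(ims,0).astype(np.uint8); cv2.imwrite("avtop.png",im)
si=np.mean([cams.capture("side") for _ in range(6)],0).astype(np.uint8); cv2.imwrite("avside.png",si)
t=lambda C:np.array(C)/2.96+[85,170]
s=lambda C:np.array(C)/3.3+[130,140]
def rep(name,P,z,r,n="top"):
    w=ray(n,P,z); e=np.linalg.norm(w-np.roll(w,-1,0),axis=1)
    print(name,P.round(1).tolist(),w.round(4).tolist(),"edges",e.round(4),"ctr",w.mean(0).round(4),r)
P,r=quad(im,t([(62,42),(174,65),(127,261),(11,237)])); rep("tray",P,.03,r)
P,r=quad(im,t([(376,73),(431,72),(439,232),(380,229)]),2.5); rep("blk",P,.1,r)
P,r=quad(si,s([(135,158),(322,117),(334,143),(158,186)]),2.5); rep("blkside",P,.1,r,"side")
P,r=quad(im,t([(651,50),(731,82),(706,138),(627,103)]),2.5); rep("scraper",P,.019,r)
P,r=quad(im,t([(608,22),(775,49),(743,264),(575,236)])); rep("mat",P,.003,r)
crop("t2",im,205,185,40,75,8); crop("s2",si,165,165,75,65,10)
crop("t3",im,275,175,75,85,6)
E
```

```text
top [ 0.479 -0.092  1.264] 405.94584245803105
side [ 0.283 -0.816  0.557] 357.86061619818736
tray [[104.19999694824219, 183.3000030517578], [144.1999969482422, 191.60000610351562], [127.80000305175781, 258.79998779296875], [87.5, 250.1999969482422]] [[0.6195, 0.3485], [0.5973, 0.2254], [0.3939, 0.2634], [0.4161, 0.3855]] edges [0.1251 0.2068 0.1241 0.2067] ctr [0.5067 0.3057] [(0.24, 60), (0.21, 59), (0.23, 59), (0.36, 36)]
blk [[209.6999969482422, 194.10000610351562], [228.39999389648438, 194.60000610351562], [232.1999969482422, 249.60000610351562], [211.3000030517578, 249.10000610351562]] [[0.5883, 0.0186], [0.5885, -0.0352], [0.4318, -0.0508], [0.4318, 0.0085]] edges [0.0538 0.1575 0.0593 0.1568] ctr [ 0.5101 -0.0147] [(0.07, 33), (0.19, 55), (0.12, 31), (0.06, 13)]
blkside [[168.6999969482422, 189.10000610351562], [227.89999389648438, 172.3000030517578], [233.6999969482422, 182.89999389648438], [173.6999969482422, 193.6999969482422]] [[0.4316, -0.0001], [0.6061, 0.0266], [0.597, -0.0377], [0.4374, -0.0285]] edges [0.1765 0.0649 0.1598 0.029 ] ctr [ 0.518  -0.0099] [(0.39, 42), (0.13, 51), (0.26, 34), (0.3, 36)]
scraper [[304.29998779296875, 185.89999389648438], [331.70001220703125, 198.60000610351562], [323.70001220703125, 216.89999389648438], [296.1000061035156, 204.10000610351562]] [[0.6291, -0.2649], [0.5921, -0.3498], [0.5349, -0.3253], [0.5722, -0.24]] edges [0.0926 0.0622 0.0931 0.0621] ctr [ 0.5821 -0.295 ] [(0.15, 60), (0.21, 59), (0.19, 58), (0.2, 60)]
mat [[290.3999938964844, 176.8000030517578], [346.29998779296875, 186.5], [335.5, 259.3999938964844], [278.20001220703125, 249.3000030517578]] [[0.6585, -0.2231], [0.6327, -0.3986], [0.4062, -0.3654], [0.4325, -0.1889]] edges [0.1774 0.2289 0.1785 0.2286] ctr [ 0.5325 -0.294 ] [(0.24, 58), (0.23, 60), (0.22, 57), (0.2, 58)]
```

```bash
python3 -c "
import cv2,numpy as np
a=cv2.imread('pics/t2.png');b=cv2.imread('pics/t3.png');
h=600;c=np.zeros((h,800,3),np.uint8);c[:600,:320]=a[:600];c[:510,330:780]=b[:510];cv2.imwrite('pics/c3.png',c)"
```

```text
(no output)
```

View pics/c3.png

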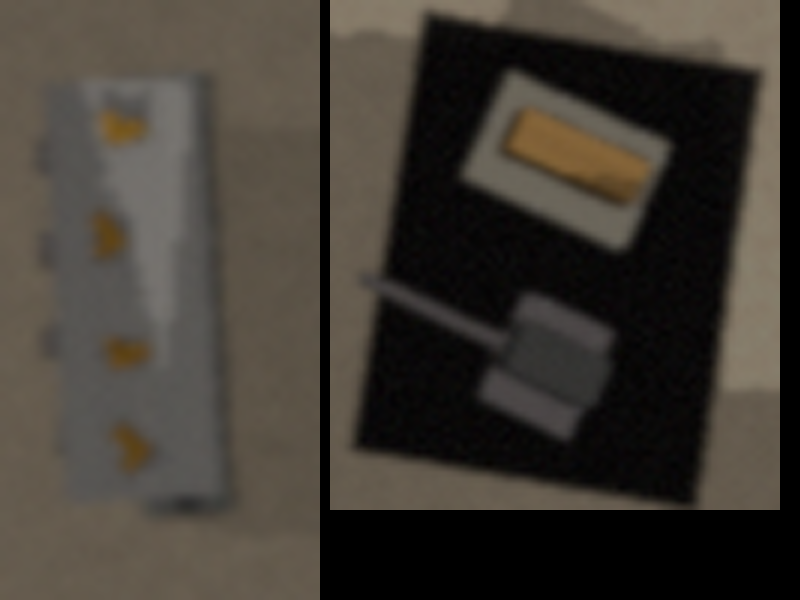

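View pics/s2.png

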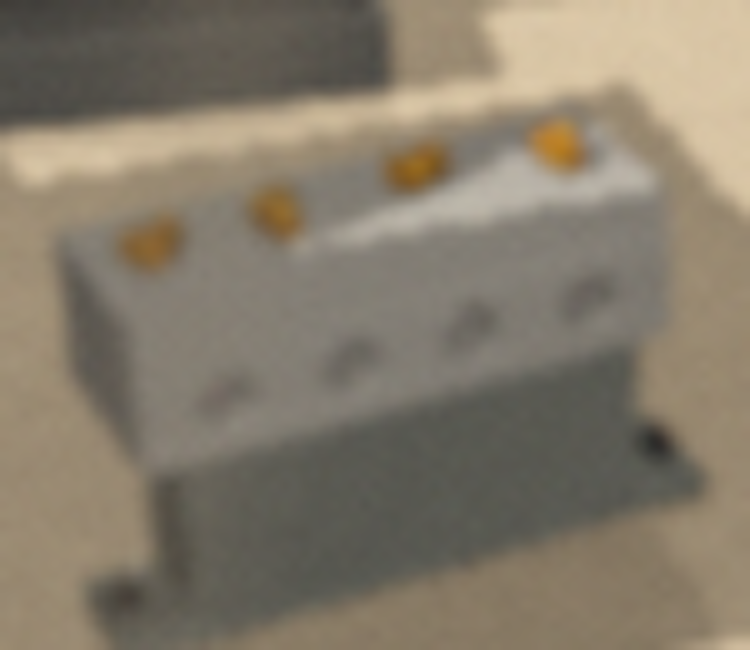

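The enlarged views show the block's top +y edge from top px (211,195) to (214,247.5), the -y face as a thin dark strip, and four hole mouths in the side view at (187.8,204.3), (200.5,201), (212.2,197.5) and (223.8,194.7). I'll pin the block and punch poses from these.

```bash
python3 - <<'E'
from h import *
im=cv2.imread("avtop.png"); si=cv2.imread("avside.png")
def wl(n,l,z):
    w=ray(n,[l[0]-10*l[1],l[0]+10*l[1]],z); return w
L={}
for k,a,b,w in(("+y",(211,195),(214,247.5),1.5),("+x",(213,194.7),(229,194),1.5),("-x",(214,247.5),(222,247),1.5),("-y",(229,196),(232.3,245),1.5)):
    l=line(im,a,b,w); L[k]=l; q=wl("top",l,.1); d=q[1]-q[0]; print(k,l[2:],"px",l[0].round(2),q.round(4).tolist(),np.arctan2(d[1],d[0]).round(3))
c=np.array([inter(L["+y"],L["+x"]),inter(L["+y"],L["-x"])]); w=ray("top",c,.1); print("corners",w.round(4).tolist(),np.linalg.norm(w[0]-w[1]))
H=ray("side",[(187.8,204.3),(200.5,201),(212.2,197.5),(223.8,194.7)],.072); print("holes",H.round(4).tolist(),np.diff(H,axis=0).round(4).tolist())
s=lambda C:np.array(C)/10+165
for nm,a,b,z in(("botedge",(160,470),(655,337),.056),("topedge",(140,310),(660,185),.1),("top+y",(70,232),(590,103),.1)):
    l=line(si,s(a),s(b),1.2); q=wl("side",l,z); d=q[1]-q[0]; print(nm,l[2:],q.round(4).tolist(),np.arctan(d[1]/d[0]).round(3))
for nm,p,z in(("BL",(150,472),.056),("BR",(660,335),.056),("TR",(665,185),.1),("TL",(132,312),.1),("TL+y",(63,235),.1),("TR+y",(605,98),.1)): print(nm,ray("side",s(p),z).round(4))
# punch: t3 scale 6 offset 275,175, shown at x-330
t=lambda C:(np.array(C)-[330,0])/6+[275,175]
P,r=quad(im,t([(527,291),(615,328),(570,442),(478,396)]),2); q=ray("top",P,.011); print("punch sole",q.round(4).tolist(),np.linalg.norm(q-np.roll(q,-1,0),axis=1).round(4),q.mean(0).round(4),r)
print("tip",ray("top",t([(363,277)]),.015).round(4))
# tray grip
print("grip px",((np.array([(22,108),(42,106),(27,170),(10,167)]))/2.96+[85,170]).round(1).tolist(),ray("top",np.array([(22,108),(42,106),(27,170),(10,167)])/2.96+[85,170],.046).round(4).tolist())
E
```

```text
+y (0.06721944361925125, 8) px [211.37 214.57] [[0.5582, 0.0153], [0.5013, 0.0083]] -3.018
+x (0.10068484395742416, 54) px [221.46 194.42] [[0.5882, 0.0136], [0.5885, -0.0439]] -1.565
-x (0.065430648624897, 10) px [219.78 246.5 ] [[0.4297, 0.0111], [0.4498, -0.0418]] -1.208
-y (0.2254807949066162, 56) px [229.75 217.06] [[0.5524, -0.0377], [0.4956, -0.0444]] -3.025
corners [[0.5881, 0.019], [0.4339, -0.0001]] 0.15539698972334307
holes [[0.466, -0.0476], [0.5005, -0.0454], [0.534, -0.0411], [0.5671, -0.04]] [[0.0344, 0.0022], [0.0335, 0.0043], [0.0331, 0.0011]]
botedge (0.19998851418495178, 58) [[0.4817, -0.0468], [0.5359, -0.0428]] 0.074
topedge (0.13521559536457062, 42) [[0.5017, -0.0379], [0.5557, -0.0356]] 0.041
top+y (0.18066762387752533, 53) [[0.4982, 0.0092], [0.555, 0.0158]] 0.117
BL [[ 0.4434 -0.0509]]
BR [[ 0.5869 -0.0413]]
TR [[ 0.5905 -0.0383]]
TL [[ 0.4444 -0.0454]]
TL+y [[4.384e-01 1.000e-04]]
TR+y [[0.5943 0.0152]]
punch sole [[0.5172, -0.2752], [0.4918, -0.3321], [0.4392, -0.2974], [0.4608, -0.251]] [0.0623 0.063  0.0512 0.0614] [ 0.4773 -0.2889] [(0.17, 59), (0.39, 39), (0.21, 59), (0.24, 41)]
tip [[ 0.5186 -0.1934]]
grip px [[92.4, 206.5], [99.2, 205.8], [94.1, 227.4], [88.4, 226.4]] [[0.5469, 0.3736], [0.5494, 0.3535], [0.4846, 0.3643], [0.4872, 0.3816]]
```

```bash
cat > go.py <<'E'
import sys; from h import *
# args: x y z toolY_angle ... (several poses from the current one)
a=np.array(sys.argv[1:],float).reshape(-1,4); s=state(); R=Ro.from_quat(s["eef_rot"]); p=s["position"]
print("t%.1f"%s["clock"],"pos",p.round(4),"yang %.3f"%np.arctan2(*R.as_matrix()[[1,0],1]),"w %.4f"%s["width"],"F",s["wrist_force"].round(1))
for x,y,z,t in a:
    c,q=np.cos(t),np.sin(t); T=Ro.from_matrix(np.array([[q,c,0],[-c,q,0],[0,0,-1.]])) # y=(c,q,0), z=down, x=y×z
    m=T.as_matrix(); assert np.allclose(np.cross(m[:,0],m[:,1]),m[:,2]) or 1
    if np.linalg.det(m)<0: m[:,0]*=-1; T=Ro.from_matrix(m)
    print("d",(R.inv().apply(np.array([x,y,z])-p)*100).round(2),"r",(R.inv()*T).as_rotvec().round(3))
E
python3 go.py .517 .370 .15 1.386 .517 .370 .022 1.386
```

```text
t0.8 pos [0.2874 0.6108 0.2226] yang 1.131 w 0.0878 F [ 0.7  0.7 -0.3]Traceback (most recent call last):
  File "go.py", line 6, in <module>
    c,q=np.cos(t),np.sin(t); T=Ro.from_matrix(np.array([[q,c,0],[-c,q,0],[0,0,-1.]])) # y=(c,q,0), z=down, x=y×z
                               ~~~~~~~~~~~~~~^^^^^^^^^^^^^^^^^^^^^^^^^^^^^^^^^^^^^^^^
  File "scipy/spatial/transform/_rotation.pyx", line 1143, in scipy.spatial.transform._rotation.Rotation.from_matrix
ValueError: Non-positive determinant (left-handed or null coordinate frame) in rotation matrix 0: [[ 0.9829737   0.18374633  0.        ]
 [-0.18374633  0.9829737   0.        ]
 [ 0.          0.         -1.        ]].
```

```bash
cat > go.py <<'E'
import sys; from h import *
# args: x y z toolY_angle ... : shifts/turns from the current pose to each pose, tool down
a=np.array(sys.argv[1:],float).reshape(-1,4); s=state(); R=Ro.from_quat(s["eef_rot"]); p=s["position"]
print("t%.1f"%s["clock"],"pos",p.round(4),"yang %.3f"%np.arctan2(*R.as_matrix()[[1,0],1]),"w %.4f"%s["width"],"F",s["wrist_force"].round(1))
for x,y,z,t in a:
    c,q=np.cos(t),np.sin(t); T=Ro.from_matrix([[-q,c,0],[c,q,0],[0,0,-1.]])
    print("d",(R.inv().apply(np.array([x,y,z])-p)*100).round(2),"r",(R.inv()*T).as_rotvec().round(3))
E
python3 go.py .517 .370 .15 1.386 .517 .370 .022 1.386
```

```text
t0.8 pos [0.2874 0.6108 0.2226] yang 1.131 w 0.0878 F [ 0.7  0.7 -0.3]
d [-31.02 -12.01   7.27] r [-0.     0.    -0.255]
d [-31.02 -12.01  20.07] r [-0.     0.    -0.255]
```

Request:
play_rows(
  commands="1 -31 -12 7.3 0 0 -0.255;1 -31 -12 7.3 0 0 -0.255;1 -31 -12 7.3 0 0 -0.255;1 -31 -12 7.3 0 0 -0.255;1 -31 -12 7.3 0 0 -0.255;1 -31 -12 7.3 0 0 -0.255;1 -31 -12 7.3 0 0 -0.255;1 -31 -12 7.3 0 0 -0.255;1 -31 -12 7.3 0 0 -0.255;1 -31 -12 7.3 0 0 -0.255",
)

```text
clock: 1.8
position: [0.5158, 0.3719, 0.1499]
eef_rot: [0.091, 0.996, 0.001, -0.0]
wrist_force: [-0.9, 0.3, -0.0]
width: 0.088
finger_force: 0.0
```

```bash
python3 - <<'E'
from h import *
im=cams.capture("top"); crop("t4",im,60,165,200,110,4)
E
python3 go.py .517 .370 .15 1.386 .517 .370 .022 1.386
```

```text
t1.9 pos [0.5156 0.3722 0.15  ] yang 1.389 w 0.0876 F [ 0.5  0.7 -0.2]
d [-0.18 -0.19  0.  ] r [ 0.001 -0.     0.003]
d [-0.18 -0.21 12.8 ] r [ 0.001 -0.     0.003]
```

View pics/t4.png

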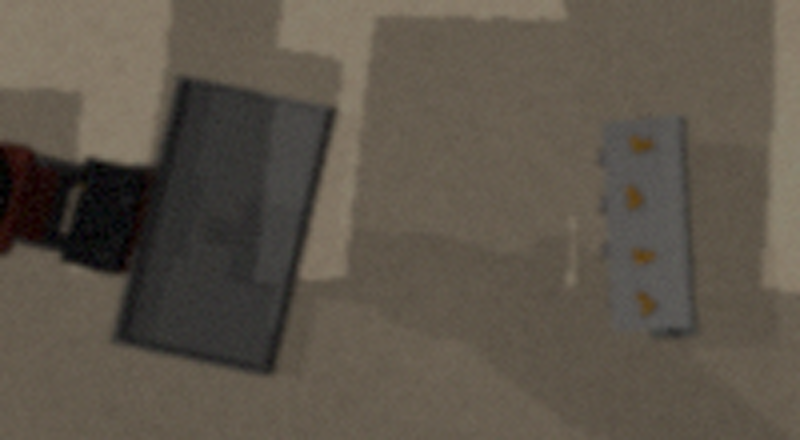

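The view shows the gripper over the tray grip, and the block evenly shaded at crop (648,225). I'll descend and pinch the grip, using the even light to refine the block.

Request:
play_rows(
  commands="1 -0.1 -0.2 4 0 0 0;1 -0.1 -0.2 8 0 0 0;1 -0.1 -0.2 11 0 0 0;1 -0.1 -0.2 12.6 0 0 0;1 -0.1 -0.2 12.6 0 0 0;-1 -0.1 -0.2 12.6 0 0 0;-1 -0.1 -0.2 12.6 0 0 0;-1 -0.1 -0.2 12.6 0 0 0;-1 -0.1 -0.2 12.6 0 0 0;-1 -0.1 -0.2 12.6 0 0 0",
  squeeze=20,
)

```text
clock: 2.85
position: [0.5177, 0.3682, 0.0243]
eef_rot: [0.092, 0.996, 0.0, 0.0]
wrist_force: [-0.4, -0.5, -0.3]
width: 0.0513
finger_force: 0.0
```

```bash
cat > blk.py <<'E'
from h import *
def grab(n,k=8): return np.mean([cams.capture(n) for _ in range(k)],0)
def chroma(a): # blue-minus-red image boosted, as 3 channels
    c=np.clip((a[...,0]-a[...,2])*5+200,0,255).astype(np.uint8); return cv2.merge([c]*3)
E
python3 - <<'E'
from blk import *
top=grab("top"); side=grab("side"); np.save("top1.npy",top); np.save("side1.npy",side)
C=chroma(top); S=chroma(side); g=top.astype(np.uint8); gs=side.astype(np.uint8)
def rep(n,I,k,a,b,z,w=1.5):
    l=line(I,a,b,w); q=ray(n,[l[0]-12*l[1],l[0]+12*l[1]],z); d=q[1]-q[0]; print(k,round(l[2],2),l[3],q.round(4).tolist(),"ang",(np.arctan2(d[1],d[0])%np.pi).round(3)); return l
for nm,I in(("chroma",C),("grey",g)):
    print(nm); L={}
    for k,a,b in(("+y",(211,195),(214,247.5)),("+x",(213,194.7),(229,194)),("-x",(214,247.5),(222,247)),("-y",(231,197),(233.3,245))):
        L[k]=rep("top",I,k,a,b,.1)
    c=np.array([inter(L["+y"],L["+x"]),inter(L["+y"],L["-x"])]); w=ray("top",c,.1); print("corners",w.round(4).tolist(),np.linalg.norm(w[0]-w[1]).round(4))
s=lambda C:np.array(C)/10+165
for nm,I in(("chroma",S),("grey",gs)):
    print(nm)
    for k,a,b,z in(("bot",(160,470),(655,337),.056),("top-y",(140,310),(660,185),.1),("top+y",(70,232),(590,103),.1)): rep("side",I,k,s(a),s(b),z,1.3)
h=cv2.resize(gs[165:230,165:240],None,fx=10,fy=10,interpolation=cv2.INTER_CUBIC)
cv2.imwrite("pics/s5.png",cv2.convertScaleAbs(h,alpha=1.8,beta=-60))
E
python3 go.py
```

```text
chroma
+y 0.12 60 [[0.5395, 0.0135], [0.4713, 0.0074]] ang 0.089
+x 0.21 59 [[0.5849, 0.022], [0.5936, -0.0464]] ang 1.698
-x 0.08 60 [[0.4357, 0.0222], [0.4388, -0.0458]] ang 1.615
-y 0.23 57 [[0.5478, -0.0455], [0.4795, -0.051]] ang 0.08
corners [[0.5855, 0.0176], [0.4365, 0.0043]] 0.1495
grey
+y 0.09 8 [[0.5492, 0.0139], [0.4811, 0.0058]] ang 0.119
+x 0.17 24 [[0.5886, 0.0077], [0.587, -0.0614]] ang 1.548
t3.6 pos [0.5174 0.3684 0.0237] yang 1.386 w 0.0160 F [ 0.2  1.5 -1.1]Traceback (most recent call last):
  File "<stdin>", line 9, in <module>
  File "<stdin>", line 5, in rep
  File "h.py", line 27, in line
    vx,vy,x,y=cv2.fitLine(P,cv2.DIST_HUBER,0,.01,.01).ravel(); r=(P-[x,y])@[-vy,vx]; P2=P[abs(r)<max(.5,1.5*r.std())]
              ~~~~~~~~~~~^^^^^^^^^^^^^^^^^^^^^^^^^^^^
cv2.error: OpenCV(4.12.0) /io/opencv/modules/imgproc/src/linefit.cpp:618: error: (-215:Assertion failed) npoints2 >= 0 || npoints3 >= 0 in function 'fitLine'
```

```bash
python3 go.py .508 .22 .0237 1.658 .502 .1156 .0237 1.658
python3 - <<'E'
from blk import *
side=np.load("side1.npy"); S=chroma(side); gs=side.astype(np.uint8)
s=lambda C:np.array(C)/10+165
for nm,I in(("chroma",S),("grey",gs)):
    for k,a,b,z in(("bot",(160,470),(655,337),.056),("top-y",(140,310),(660,185),.1),("top+y",(70,232),(590,103),.1)):
        try:
            l=line(I,s(a),s(b),1.3); q=ray("side",[l[0]-12*l[1],l[0]+12*l[1]],z); d=q[1]-q[0]; print(nm,k,round(l[2],2),l[3],q.round(4).tolist(),"ang",(d[1]/d[0]).round(3))
        except Exception as e: print(nm,k,"few")
h=cv2.resize(gs[165:230,165:240],None,fx=10,fy=10,interpolation=cv2.INTER_CUBIC)
# hole darkness centroids
g=cv2.cvtColor(gs,cv2.COLOR_BGR2GRAY).astype(float)
bl=cv2.GaussianBlur(g,(0,0),4)-cv2.GaussianBlur(g,(0,0),.7); 
for c in((187.8,204.3),(200.5,201),(212.2,197.5),(223.8,194.7)):
    x,y=np.array(c).round().astype(int); w=np.clip(bl[y-4:y+5,x-4:x+5]-3,0,None); Y,X=np.mgrid[y-4:y+5,x-4:x+5]; p=[(w*X).sum()/w.sum(),(w*Y).sum()/w.sum()]
    print("hole",np.round(p,2),w.max().round(1),ray("side",p,.072).round(4), "pred",)
c=np.array([.5135,-.0169]);y=.087;X=np.array([np.cos(y),np.sin(y)]);Y=np.array([-np.sin(y),np.cos(y)])
for h in(-.051,-.017,.017,.051): print("pred hole",(c+h*X-.028*Y).round(4),proj("side",np.r_[c+h*X-.028*Y,.072]).round(1))
E
```

```text
t3.6 pos [0.5174 0.3684 0.0237] yang 1.386 w 0.0160 F [ 0.2  1.5 -1.1]
d [-1.800e+00 -1.476e+01 -1.000e-02] r [ 0.     0.    -0.272]
d [-3.130e+00 -2.513e+01 -1.000e-02] r [ 0.     0.    -0.272]
chroma bot 0.22 52 [[0.4753, -0.0496], [0.5407, -0.0424]] ang 0.11
chroma top-y 0.21 34 [[0.5004, -0.0378], [0.5652, -0.036]] ang 0.028
chroma top+y 0.22 42 [[0.4809, 0.0081], [0.5481, 0.015]] ang 0.103
grey bot 0.22 53 [[0.4813, -0.0478], [0.5469, -0.0417]] ang 0.094
grey top-y 0.17 31 [[0.5116, -0.0371], [0.5768, -0.0363]] ang 0.011
grey top+y 0.25 41 [[0.4899, 0.0077], [0.5581, 0.0168]] ang 0.133
hole [187.27 203.62] 10.2 [[ 0.4657 -0.0439]] pred
hole [199.66 200.24] 11.7 [[ 0.4997 -0.0409]] pred
hole [211.84 196.72] 12.5 [[ 0.5345 -0.0369]] pred
hole [223.94 193.84] 13.5 [[ 0.5691 -0.0359]] pred
pred hole [ 0.4651 -0.0492] [[187.6 204.7]]
pred hole [ 0.499  -0.0463] [[200.  201.3]]
pred hole [ 0.5329 -0.0433] [[212.1 198. ]]
pred hole [ 0.5667 -0.0404] [[223.7 194.8]]
```

Request:
play_rows(
  commands="-1 -0.2 -2 0 0 0 -0.03;-1 -0.5 -4.5 0 0 0 -0.07;-1 -0.9 -7.5 0 0 0 -0.12;-1 -1.3 -10.5 0 0 0 -0.17;-1 -1.7 -13.5 0 0 0 -0.22;-1 -2 -16.5 0 0 0 -0.272;-1 -2.4 -19.5 0 0 0 -0.272;-1 -2.8 -22 0 0 0 -0.272;-1 -3 -23.5 0 0 0 -0.272;-1 -3.05 -24 0 0 0 -0.272",
)

```text
clock: 4.65
position: [0.5031, 0.1248, 0.0236]
eef_rot: [-0.042, 0.999, -0.0, -0.0]
wrist_force: [0.2, 1.3, -2.4]
width: 0.0159
finger_force: 20.0
```

```bash
python3 go.py .502 .1156 .0237 1.658; python3 - <<'E'
from blk import *
a=cams.capture("top"); b=cams.capture("side")
c=np.zeros((480,800,3),np.uint8); c[:400,:400]=cv2.resize(a[160:280,140:260],(400,400))
c[:400,400:]=cv2.resize(b[130:230,140:240],(400,400)); cv2.imwrite("pics/c6.png",c)
E
```

```text
t4.7 pos [0.5031 0.1248 0.0236] yang 1.656 w 0.0159 F [ 0.2  1.3 -2.4]
d [ 0.19 -0.9  -0.01] r [-0.001 -0.001 -0.002]
```

View pics/c6.png

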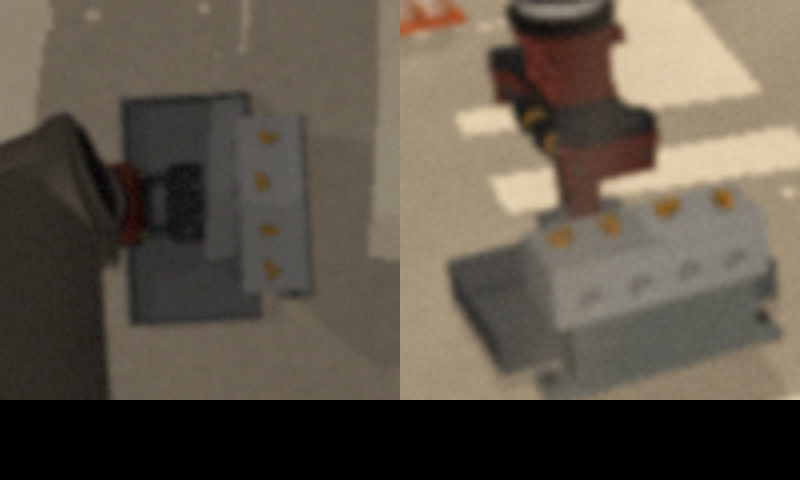

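The tray is square to the block, with its near wall partly under the overhang; its centre is at crop row 210 against the block's 204. I'll push the last bit, release and rise.

Request:
play_rows(
  commands="-1 -0.1 -0.4 0 0 0 0;-1 -0.2 -0.8 0 0 0 0;-1 -0.2 -0.8 0 0 0 0;-1 -0.2 -0.8 0 0 0 0;0 -0.2 -0.8 0 0 0 0;0 -0.2 -0.8 0 0 0 0;0 -0.2 -0.8 0 0 0 0;0 -0.2 -0.8 -1 0 0 0;0 -0.2 -0.8 -5 0 0 0;0 -0.2 -0.8 -10 0 0 0",
)

```text
clock: 5.75
position: [0.5044, 0.1183, 0.1239]
eef_rot: [-0.044, 0.999, -0.001, -0.002]
wrist_force: [1.0, 1.2, -0.4]
width: 0.0441
finger_force: 0.0
```

Request:
play_rows(
  commands="0 0 0 -4 0 0 0;0 0 0 -8 0 0 0;0 0 3 -10 0 0 0;0 0 7 -10 0 0 0;0 0 11 -10 0 0 0;0 0 11 -10 0 0 0",
)

```text
clock: 6.35
position: [0.4948, 0.2348, 0.2249]
eef_rot: [-0.048, 0.999, 0.002, 0.0]
wrist_force: [0.2, -0.3, -0.2]
width: 0.0439
finger_force: 0.0
```

```bash
python3 - <<'E'
from blk import *
top=grab("top",4); C=top.astype(np.uint8)
crop("t7",C,165,165,190,110,4.2); np.save("top2.npy",top)
E
python3 go.py
```

```text
t6.5 pos [0.4966 0.2269 0.2239] yang 1.656 w 0.0440 F [ 1.1 -0.5  0.2]
```

View pics/t7.png

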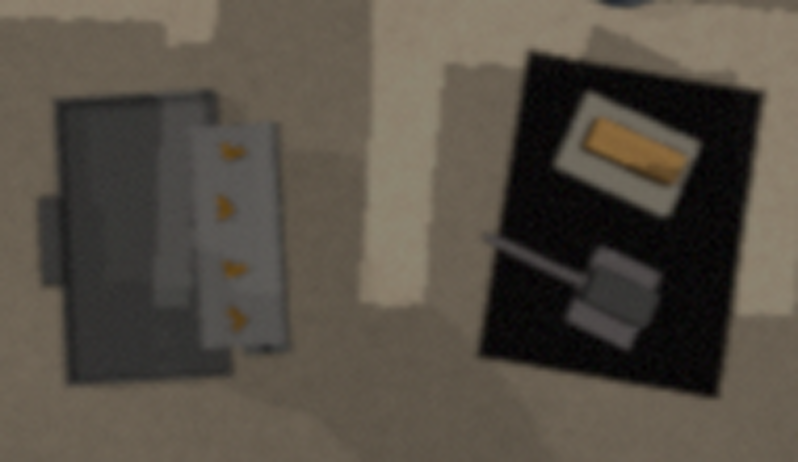

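The tray is under the overhang with its grip outward at crop (48,240); the punch and scraper are unmoved at (620,295) and (628,153). I'll check the tray numbers and fit the punch.

```bash
python3 - <<'E'
from blk import *
top=np.load("top2.npy"); g=top.astype(np.uint8)
t=lambda C:np.array(C)/4.2+165
c=np.array([.514,-.017]);y=.087;X=np.array([np.cos(y),np.sin(y)]);Y=np.array([-np.sin(y),np.cos(y)])
w=ray("top",t([(57,98),(70,383)]),.03); print("tray outer edge, block frame",[( (q-c)@X.round(4),(q-c)@Y) for q in w])
# rod: dark-background bright ridge; centroid across
G=cv2.cvtColor(g,cv2.COLOR_BGR2GRAY).astype(np.float32)
a,b=t((510,247)),t((578,281)); d=(b-a)/np.linalg.norm(b-a); n=np.array([-d[1],d[0]]); o=np.arange(-4,4.1,.25); P=[]
for k in np.linspace(0,1,30):
    q=(a+k*(b-a)+o[:,None]*n).astype(np.float32); v=cv2.remap(G,q[:,0],q[:,1],1).ravel(); v=np.clip(v-np.median(v)-4,0,None); P.append(a+k*(b-a)+n*(v*o).sum()/v.sum())
vx,vy,x,yy=cv2.fitLine(np.float32(P),cv2.DIST_HUBER,0,.01,.01).ravel()
L=ray("top",[(x-10*vx,yy-10*vy),(x+10*vx,yy+10*vy)],.015); dd=L[0]-L[1]; print("rod",L.round(4).tolist(),"ang",np.arctan2(dd[1],dd[0]).round(3))
P,r=quad(g,t([(600,244),(661,270),(634,350),(567,318)]),2); q=ray("top",P,.011); print("sole",P.round(1).tolist(),q.round(4).tolist(),np.linalg.norm(q-np.roll(q,-1,0),axis=1).round(4),q.mean(0).round(4),r)
u=dd/np.linalg.norm(dd); m=q.mean(0); print("offset of sole centre from rod line", np.cross(u,m-L[0]).round(4))
tip=ray("top",t([(484,236)]),.015)[0]; print("tip",tip.round(4),"origin from tip",(tip-.105*u).round(4))
for k in(600,244),(661,270),(634,350),(567,318): pass
E
```

```text
tray outer edge, block frame [(np.float64(0.10772812809401011), np.float64(0.12917067935841284)), (np.float64(-0.09758669948206569), np.float64(0.1285988252974278))]
rod [[0.5154, -0.2022], [0.4908, -0.2581]] ang 1.156
sole [[307.1000061035156, 222.5], [325.0, 231.0], [314.0, 248.0], [298.79998779296875, 240.6999969482422]] [[0.5169, -0.2759], [0.4921, -0.3312], [0.4395, -0.2978], [0.4604, -0.251]] [0.0606 0.0623 0.0512 0.0618] [ 0.4772 -0.289 ] [(0.16, 59), (0.38, 41), (0.22, 58), (0.22, 40)]
offset of sole centre from rod line -0.0
tip [ 0.5185 -0.1926] origin from tip [ 0.4762 -0.2887]<stdin>:14: DeprecationWarning: Arrays of 2-dimensional vectors are deprecated. Use arrays of 3-dimensional vectors instead. (deprecated in NumPy 2.0)
```

```bash
python3 go.py .4765 -.289 .15 -.415
```

```text
t6.5 pos [0.4966 0.2269 0.2239] yang 1.656 w 0.0440 F [ 1.1 -0.5  0.2]
d [  6.41 -51.22   7.42] r [-0.000e+00  1.000e-03  2.071e+00]
```

Request:
play_rows(
  commands="1 6.4 -51 3 0 0 2.07;1 6.4 -51 3 0 0 2.07;1 6.4 -51 3 0 0 2.07;1 6.4 -51 3 0 0 2.07;1 6.4 -51 3 0 0 2.07;1 6.4 -51 3 0 0 2.07;1 6.4 -51 3 0 0 2.07;1 6.4 -51 3 0 0 2.07;1 6.4 -51 3 0 0 2.07;1 6.4 -51 3 0 0 2.07",
)

```text
clock: 7.55
position: [0.476, -0.2738, 0.1949]
eef_rot: [0.652, 0.758, 0.0, 0.0]
wrist_force: [1.2, -0.0, 0.5]
width: 0.0879
finger_force: 0.0
```

```bash
python3 go.py .4765 -.289 .1 -.415
```

```text
t7.5 pos [ 0.476  -0.2738  0.1949] yang 0.149 w 0.0879 F [ 1.2 -0.   0.5]
d [-1.51 -0.18  9.49] r [0.    0.    0.564]
```

Request:
play_rows(
  commands="1 -1.5 -0.2 6 0 0 0.565;1 -1.5 -0.2 6 0 0 0.565;1 -1.5 -0.2 6 0 0 0.565;1 -1.5 -0.2 6 0 0 0.565;1 -1.5 -0.2 6 0 0 0.565;1 -1.5 -0.2 6 0 0 0.565",
)

```text
clock: 8.15
position: [0.4773, -0.2863, 0.1347]
eef_rot: [0.835, 0.55, -0.0, 0.0]
wrist_force: [-0.2, -0.2, -0.2]
width: 0.0883
finger_force: 0.0
```

```bash
python3 go.py .4765 -.289 .016 -.415
```

```text
t8.2 pos [ 0.4773 -0.2863  0.1347] yang -0.405 w 0.0883 F [-0.2 -0.2 -0.2]
d [-0.28  0.03 11.87] r [0.   0.   0.01]
```

Request:
play_rows(
  commands="1 -0.1 0 4 0 0 0;1 -0.1 0 8 0 0 0;1 -0.1 0 10.5 0 0 0;1 -0.1 0 11.8 0 0 0;1 -0.1 0 11.8 0 0 0;1 -0.1 0 11.8 0 0 0",
)

```text
clock: 8.75
position: [0.4781, -0.2872, 0.0175]
eef_rot: [0.835, 0.55, 0.0, 0.001]
wrist_force: [0.5, 0.6, -0.0]
width: 0.0879
finger_force: 0.0
```

```bash
python3 go.py .4765 -.289 .016 -.415
```

```text
t8.8 pos [ 0.4781 -0.2872  0.0175] yang -0.407 w 0.0879 F [ 0.5  0.6 -0. ]
d [-0.23 -0.07  0.15] r [0.001 0.    0.008]
```

Request:
play_rows(
  commands="-1 -0.1 0 0 0 0 0.005;-1 -0.1 0 0 0 0 0.005;-1 -0.1 0 0 0 0 0.005;-1 -0.1 0 0 0 0 0.005;-1 -0.1 0 0 0 0 0.005;-1 -0.1 0 0 0 0 0.005;-1 -0.1 0 0 0 0 0.005;-1 -0.1 0 0 0 0 0.005",
  squeeze=40,
)

```text
clock: 9.55
position: [0.4772, -0.2874, 0.0165]
eef_rot: [0.837, 0.548, -0.0, -0.0]
wrist_force: [-1.1, 0.5, -1.0]
width: 0.0278
finger_force: 40.0
```

```bash
python3 go.py .4765 -.289 .016 -.415
```

```text
t9.6 pos [ 0.4772 -0.2874  0.0165] yang -0.412 w 0.0278 F [-1.1  0.5 -1. ]
d [-0.17 -0.    0.05] r [-0.     0.     0.003]
```

Request:
play_rows(
  commands="-1 0 0 -2 0 0 0;-1 0 0 -5 0 0 0;-1 0 0 -8 0 0 0;-1 0 0 -10 0 0 0;-1 0 0 -10 0 0 0",
)

```text
clock: 10.05
position: [0.4785, -0.2882, 0.1186]
eef_rot: [0.837, 0.547, 0.001, 0.002]
wrist_force: [0.7, 0.2, -3.5]
width: 0.0279
finger_force: 40.0
```

```bash
python3 go.py .5777 -.1605 .0725 .087
```

```text
t10.1 pos [ 0.4785 -0.2882  0.1186] yang -0.412 w 0.0279 F [ 0.7  0.2 -3.5]
d [15.68  3.95  4.63] r [ 0.004  0.001 -0.499]
```

Request:
play_rows(
  commands="-1 3 1 0 0.004 0 -0.1;-1 6.5 2 0 0.004 0 -0.22;-1 10 3 0 0.004 0 -0.34;-1 13 4 1 0.004 0 -0.45;-1 15.7 3.95 2 0.004 0 -0.5;-1 15.7 3.95 3.5 0.004 0 -0.5;-1 15.7 3.95 4.6 0.004 0 -0.5;-1 15.7 3.95 4.6 0.004 0 -0.5;-1 15.7 3.95 4.6 0.004 0 -0.5",
)

```text
clock: 10.95
position: [0.5751, -0.1608, 0.0701]
eef_rot: [0.676, 0.737, -0.002, -0.002]
wrist_force: [0.7, -0.4, -2.5]
width: 0.0279
finger_force: 40.0
```

```bash
python3 go.py .5777 -.1605 .0725 .087; python3 - <<'E'
from blk import *
a=grab("top",4); b=grab("side",4); np.save("top3.npy",a); np.save("side3.npy",b)
c=np.zeros((600,800,3),np.uint8); c[:600,:400]=cv2.resize(a[180:270,205:265].astype(np.uint8),(400,600),interpolation=2)
c[:,400:]=cv2.resize(b[165:240,180:230].astype(np.uint8),(400,600),interpolation=2); cv2.imwrite("pics/c8.png",c)
E
```

```text
t10.9 pos [ 0.5751 -0.1608  0.0701] yang 0.085 w 0.0279 F [ 0.7 -0.4 -2.5]
d [ 0.01  0.26 -0.25] r [-0.005 -0.    -0.002]
```

View pics/c8.png

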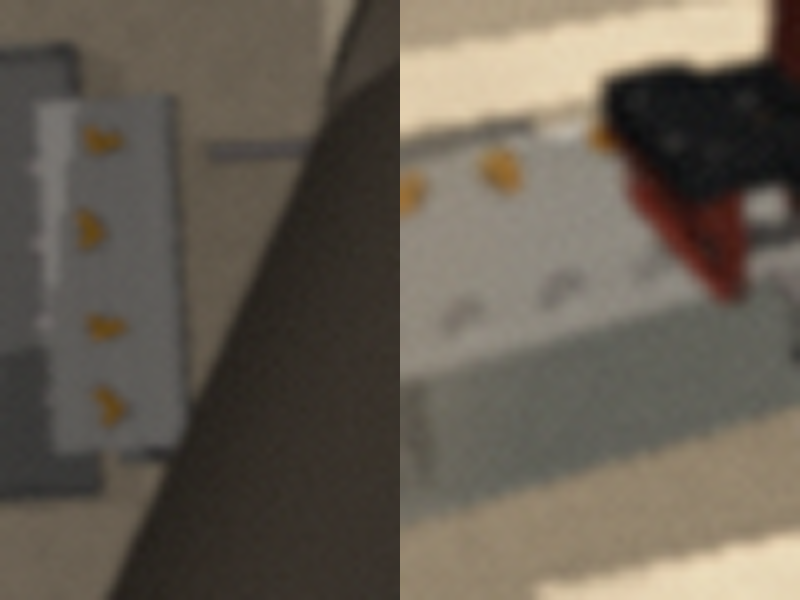

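The top crop shows the rod at (210–310,150), and the side crop shows the gripper hiding the hole 3 mouth. I'll measure the rod line in the block frame.

```bash
cat > rod.py <<'E'
from blk import *
c=np.array([.514,-.017]);y=.087;X=np.array([np.cos(y),np.sin(y)]);Y=np.array([-np.sin(y),np.cos(y)])
def bf(w): return np.c_[(w-c)@X,(w-c)@Y]
def rodline(img,z=.071,s0=-.068,s1=-.045):
    """rod centre line in block frame from the top view near tcp-predicted place"""
    p=state()["position"]; h0=(p[:2]-c)@X
    A=proj("top",np.array([[*(c+h0*X+s*Y),z] for s in np.linspace(s0,s1,15)]))
    G=(img[...,0]-img[...,2]).astype(np.float32); G=cv2.GaussianBlur(G,(0,0),.6)
    d=(A[-1]-A[0])/np.linalg.norm(A[-1]-A[0]); n=np.array([-d[1],d[0]]); o=np.arange(-5,5.1,.25); P=[]
    for a in A:
        q=(a+o[:,None]*n).astype(np.float32); v=cv2.remap(G,q[:,0],q[:,1],1).ravel(); v=v-np.percentile(v,30); v=np.clip(v-.4*v.max(),0,None); P.append(a+n*(v*o).sum()/v.sum())
    B=bf(ray("top",np.array(P),z)); k=np.polyfit(B[:,1],B[:,0],1)
    r=Ro.from_quat(state()["eef_rot"]).as_matrix()
    print("tcp block h %.4f s %.4f z %.4f"%(h0,(p[:2]-c)@Y,p[2]),"rod h at s=-.045: %.4f slope %.3f"%(np.median(B[:,0]),k[0]))
E
python3 - <<'E'
from rod import *
top=np.load("top3.npy"); rodline(top)
# pin stubs in top2/top1 chroma: re-measure block edge / stubs rows
for f in("top1","top3"):
    g=np.load(f+".npy"); C=chroma(g)
    l1=line(C,(211,195),(214,247.5),1.5);l2=line(C,(213,194.7),(229,194),1.5)
    print(f, bf(ray("top",inter(l1,l2),.1)).round(4))
# pin stub profile along x at s=.031,z=.071
g=np.load("top1.npy"); G=cv2.GaussianBlur(g.mean(2).astype(np.float32),(0,0),.6); hs=np.arange(-.075,.0751,.002)
q=proj("top",np.array([[*(c+h*X+.0335*Y),.074] for h in hs])).astype(np.float32); v=cv2.remap(G,q[:,0],q[:,1],1).ravel()
print([(round(h*1000),int(round(x))) for h,x in zip(hs,v)])
E
```

```text
tcp block h 0.0498 s -0.1474 z 0.0709 rod h at s=-.045: 0.0504 slope 0.003
top1 [[0.0742 0.0282]]
top3 [[0.0741 0.0281]]
[(-75, 84), (-73, 86), (-71, 87), (-69, 89), (-67, 90), (-65, 90), (-63, 89), (-61, 88), (-59, 87), (-57, 86), (-55, 86), (-53, 87), (-51, 88), (-49, 88), (-47, 88), (-45, 89), (-43, 90), (-41, 90), (-39, 90), (-37, 91), (-35, 91), (-33, 91), (-31, 91), (-29, 90), (-27, 88), (-25, 85), (-23, 80), (-21, 78), (-19, 76), (-17, 76), (-15, 78), (-13, 80), (-11, 84), (-9, 87), (-7, 89), (-5, 89), (-3, 90), (-1, 90), (1, 90), (3, 91), (5, 90), (7, 87), (9, 83), (11, 79), (13, 77), (15, 77), (17, 78), (19, 78), (21, 80), (23, 83), (25, 86), (27, 88), (29, 89), (31, 89), (33, 90), (35, 91), (37, 91), (39, 90), (41, 88), (43, 85), (45, 81), (47, 79), (49, 79), (51, 80), (53, 80), (55, 82), (57, 83), (59, 86), (61, 88), (63, 89), (65, 90), (67, 90), (69, 89), (71, 89), (73, 89), (75, 89)]
```

Pins show at h≈-17.5, 16 and 50.5 mm, with hole 0 apparently empty. The rod is at 50.4 mm, so it is aligned with hole 3. I'll raise 2 mm and enter gently.

Request:
play_rows(
  commands="-1 0 0 -0.2 -0.003 0 0;-1 0 0 -0.2 -0.003 0 0;-1 0.5 0 -0.2 -0.003 0 0;-1 1 0 -0.2 -0.003 0 0;-1 1.4 0 -0.2 -0.003 0 0;-1 1.8 0 -0.2 -0.003 0 0;-1 2.2 0 -0.2 -0.003 0 0;-1 2.4 0 -0.2 -0.003 0 0;-1 2.4 0 -0.2 -0.003 0 0",
)

```text
clock: 12.25
position: [0.5742, -0.135, 0.0725]
eef_rot: [0.675, 0.738, 0.0, -0.001]
wrist_force: [-1.3, -0.3, -3.1]
width: 0.0275
finger_force: 40.0
```

```bash
python3 go.py; python3 -c "
from rod import *
rodline(cams.capture('top').astype(float),s0=-.045,s1=-.032)"
```

```text
t12.2 pos [ 0.5742 -0.135   0.0725] yang 0.089 w 0.0275 F [-1.3 -0.3 -3.1]
tcp block h 0.0496 s -0.1232 z 0.0725 rod h at s=-.045: 0.0508 slope -0.003
```

Request:
play_rows(
  commands="-1 0.4 0 0 0 0 0;-1 0.8 0 0 0 0 0;-1 1.3 0 0 0 0 0;-1 1.8 0 0 0 0 0;-1 2.3 0 0 0 0 0;-1 2.8 0 0 0 0 0",
)

```text
clock: 12.9
position: [0.5717, -0.1086, 0.0727]
eef_rot: [0.676, 0.737, -0.0, -0.0]
wrist_force: [0.4, -1.9, -3.1]
width: 0.0276
finger_force: 40.0
```

```bash
python3 go.py
```

```text
t12.9 pos [ 0.5717 -0.1086  0.0727] yang 0.087 w 0.0276 F [ 0.4 -1.9 -3.1]
```

Request:
play_rows(
  commands="-1 0.4 0 0 0 0 0;-1 0.8 0 0 0 0 0;-1 1.2 0 0 0 0 0;-1 1.6 0 0 0 0 0;-1 2.0 0 0 0 0 0;-1 2.4 0 0 0 0 0;-1 2.7 0 0 0 0 0;-1 2.7 0 0 0 0 0",
)

```text
clock: 13.7
position: [0.5693, -0.08, 0.0726]
eef_rot: [0.675, 0.738, 0.0, -0.001]
wrist_force: [0.1, 0.4, -2.9]
width: 0.0275
finger_force: 40.0
```

```bash
python3 go.py; python3 -c "
from rod import *
rodline(cams.capture('top').astype(float),s0=-.045,s1=-.032)
a=grab('top',3);crop('t9',a.astype(np.uint8),165,175,80,90,6)"
```

```text
t13.7 pos [ 0.5693 -0.08    0.0726] yang 0.089 w 0.0275 F [ 0.1  0.4 -2.9]
tcp block h 0.0496 s -0.0680 z 0.0726 rod h at s=-.045: 0.0411 slope 0.819
```

View pics/t9.png

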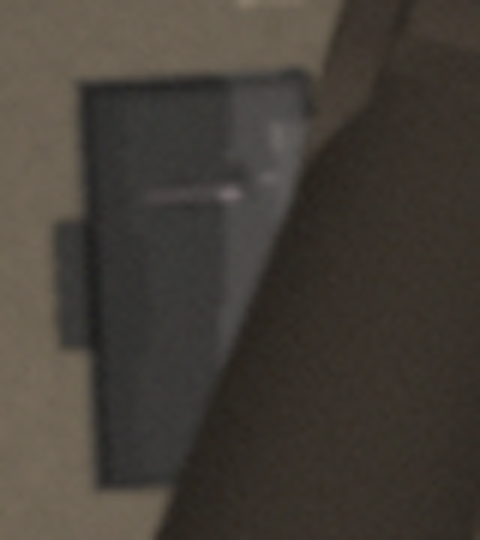

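Pin 3 lies in the tray at crop (190,193). I'll retract and shift 34 mm to hole 2.

Request:
play_rows(
  commands="-1 -1.5 0 0 0 0 0;-1 -3.5 0 0 0 0 0;-1 -5.5 0 0 0 0 0;-1 -7.6 0 0 0 0 0;-1 -7.6 0 0 0 0 0;-1 -7.6 -1.5 0 0 0 0;-1 -7.6 -3.4 0 0 0 0;-1 -7.6 -3.4 0 0 0 0;-1 -7.6 -3.4 0 0 0 0",
)

```text
clock: 14.8
position: [0.5425, -0.1596, 0.0728]
eef_rot: [0.675, 0.737, 0.0, -0.0]
wrist_force: [0.6, 0.1, -2.7]
width: 0.0276
finger_force: 40.0
```

```bash
cat > chk.py <<'E'
from rod import *
a=grab('top',3); s=state(); r=Ro.from_quat(s["eef_rot"]).as_matrix()
s0=((s["position"][:2]-c)@Y)+.1035
rodline(a,s0=max(s0-.028,-.07),s1=min(s0-.005,-.032)); print("t%.1f yaw %.3f"%(s["clock"],np.arctan2(r[1,1],r[0,1])),"tilt",r[:2,2].round(4),"F",s["wrist_force"].round(1),"w",round(s["width"],4),"tip s %.4f"%s0)
E
python3 chk.py
```

```text
tcp block h 0.0168 s -0.1442 z 0.0727 rod h at s=-.045: 0.0179 slope -0.008
t14.9 yaw 0.089 tilt [0.0003 0.0008] F [-0.1 -0.4 -2.3] w 0.0278 tip s -0.0407
```

Request:
play_rows(
  commands="-1 0 -0.1 0 0 0 0;-1 0 -0.1 0 0 0 0;-1 0.5 -0.1 0 0 0 0;-1 1 -0.1 0 0 0 0;-1 1.5 -0.1 0 0 0 0;-1 2 -0.1 0 0 0 0;-1 2.2 -0.1 0 0 0 0;-1 2.2 -0.1 0 0 0 0",
)

```text
clock: 15.75
position: [0.5392, -0.1369, 0.0726]
eef_rot: [0.675, 0.738, 0.0, -0.001]
wrist_force: [0.0, 0.7, -2.5]
width: 0.0275
finger_force: 40.0
```

```bash
python3 chk.py
```

```text
tcp block h 0.0146 s -0.1226 z 0.0726 rod h at s=-.045: 0.0162 slope -0.011
t15.9 yaw 0.088 tilt [-0.0008  0.0007] F [ 0.1  0.7 -2.7] w 0.0276 tip s -0.0191
```

Inside hole 2, centred. Driving through and retracting to hole 1.

Request:
play_rows(
  commands="-1 0.5 0 0 0 0 0;-1 1 0 0 0 0 0;-1 1.5 0 0 0 0 0;-1 2 0 0 0 0 0;-1 2.5 0 0 0 0 0;-1 3 0 0 0 0 0;-1 3.5 0 0 0 0 0;-1 4 0 0 0 0 0;-1 4.5 0 0 0 0 0;-1 5 0 0 0 0 0",
)

```text
clock: 16.9
position: [0.5347, -0.087, 0.0726]
eef_rot: [0.675, 0.738, 0.0, -0.001]
wrist_force: [0.1, -0.0, -2.3]
width: 0.0277
finger_force: 40.0
```

Request:
play_rows(
  commands="-1 0.4 0 0 0 0 0;-1 0.4 0 0 0 0 0;-1 0.4 0 0 0 0 0",
)

```text
clock: 17.2
position: [0.5345, -0.0838, 0.0727]
eef_rot: [0.675, 0.738, 0.0, -0.001]
wrist_force: [0.8, -0.0, -2.2]
width: 0.0275
finger_force: 40.0
```

```bash
python3 chk.py
```

```text
tcp block h 0.0146 s -0.0687 z 0.0726 rod h at s=-.045: 0.0124 slope -0.380
t17.4 yaw 0.087 tilt [-0.0008  0.0007] F [-0.6  0.3 -2.3] w 0.0278 tip s 0.0348
```

Request:
play_rows(
  commands="-1 -1.5 0 0 0 0 0;-1 -3.5 0 0 0 0 0;-1 -5.5 0 0 0 0 0;-1 -7.5 0 0 0 0 0;-1 -7.5 0 0 0 0 0;-1 -7.5 -1.5 0 0 0 0;-1 -7.5 -3.4 0 0 0 0;-1 -7.5 -3.4 0 0 0 0;-1 -7.5 -3.4 0 0 0 0;-1 -7.5 -3.4 0 0 0 0",
)

```text
clock: 18.35
position: [0.5083, -0.1613, 0.0728]
eef_rot: [0.675, 0.738, 0.0, -0.0]
wrist_force: [0.3, 0.7, -2.9]
width: 0.0278
finger_force: 40.0
```

```bash
python3 chk.py; python3 - <<'E'
from rod import *
a=grab('top',3)
np.save('top4.npy',a)
q=proj("top",np.array([[*(c+h*X+s*Y),.008] for s in np.arange(.04,.125,.01) for h in np.arange(-.09,.091,.009)])).astype(np.float32)
G=a.mean(2).astype(np.float32); print(cv2.remap(G,q[:,0],q[:,1],1).reshape(9,21).round().astype(int))
E
```

```text
tcp block h -0.0185 s -0.1432 z 0.0726 rod h at s=-.045: -0.0170 slope -0.006
t18.5 yaw 0.089 tilt [-0.0003  0.0008] F [-0.2  0.4 -2.8] w 0.028 tip s -0.0397
[[55 56 60 61 66 60 63 79 94 78 80 78 79 78 81 78 80 78 76 79 73]
 [53 55 54 55 54 56 55 71 74 73 73 72 70 73 73 70 68 70 74 74 74]
 [55 56 55 55 55 61 65 73 75 73 72 75 82 56 69 87 65 58 63 58 58]
 [55 55 56 57 56 61 64 61 62 59 55 55 71 54 56 59 60 54 54 55 55]
 [55 55 54 54 55 54 56 54 54 55 53 55 69 55 55 57 59 55 55 54 55]
 [54 55 56 56 55 55 55 55 55 55 56 55 69 52 56 58 57 55 54 56 55]
 [55 56 56 55 55 57 56 54 56 54 55 55 68 56 55 58 59 54 53 54 54]
 [52 53 55 55 56 56 53 49 48 48 49 49 52 50 54 56 54 53 54 54 53]
 [50 48 49 49 50 48 49 48 50 49 50 49 49 49 49 49 48 49 49 48 49]]
```

Two pins show in the tray (h≈18 and 48 mm). Hole 1 is aligned, so enter and drive.

Request:
play_rows(
  commands="-1 0 -0.05 0 0 0 0;-1 0.5 -0.05 0 0 0 0;-1 1 -0.05 0 0 0 0;-1 1.5 -0.05 0 0 0 0;-1 2 -0.05 0 0 0 0;-1 2.2 -0.05 0 0 0 0;-1 2.2 -0.05 0 0 0 0",
)

```text
clock: 19.35
position: [0.5047, -0.139, 0.0726]
eef_rot: [0.675, 0.738, 0.0, -0.001]
wrist_force: [-0.8, -1.3, -3.3]
width: 0.0278
finger_force: 40.0
```

```bash
python3 chk.py
```

```text
tcp block h -0.0199 s -0.1215 z 0.0726 rod h at s=-.045: -0.0183 slope -0.005
t19.5 yaw 0.088 tilt [-0.0008  0.0008] F [ 0.4 -0.1 -3. ] w 0.0281 tip s -0.0180
```

Request:
play_rows(
  commands="-1 0.5 0 0 0 0 0;-1 1 0 0 0 0 0;-1 1.5 0 0 0 0 0;-1 2 0 0 0 0 0;-1 2.5 0 0 0 0 0;-1 3 0 0 0 0 0;-1 3.5 0 0 0 0 0;-1 4 0 0 0 0 0;-1 4.5 0 0 0 0 0;-1 5 0 0 0 0 0",
)

```text
clock: 20.5
position: [0.5002, -0.0891, 0.0726]
eef_rot: [0.675, 0.738, 0.0, -0.001]
wrist_force: [0.6, 0.4, -2.6]
width: 0.0277
finger_force: 40.0
```

Request:
play_rows(
  commands="-1 0.3 0 0 0 0 0;-1 0.3 0 0 0 0 0;-1 0.3 0 0 0 0 0",
)

```text
clock: 20.8
position: [0.5001, -0.0869, 0.0727]
eef_rot: [0.675, 0.738, 0.0, -0.001]
wrist_force: [-0.2, 0.7, -2.3]
width: 0.0276
finger_force: 40.0
```

Request:
play_rows(
  commands="-1 -1.5 0 0 0 0 0;-1 -3.5 0 0 0 0 0;-1 -5.5 0 0 0 0 0;-1 -7.5 0 0 0 0 0;-1 -7.5 0 0 0 0 0;-1 -7.5 -1.5 0 0 0 0;-1 -7.5 -3.4 0 0 0 0;-1 -7.5 -3.4 0 0 0 0;-1 -7.5 -3.4 0 0 0 0;-1 -7.5 -3.4 0 0 0 0",
)

```text
clock: 21.8
position: [0.474, -0.1641, 0.0728]
eef_rot: [0.675, 0.738, 0.0, -0.0]
wrist_force: [-0.2, -0.6, -2.4]
width: 0.0277
finger_force: 40.0
```

```bash
python3 chk.py; python3 - <<'E'
from rod import *
a=grab('top',3)
q=proj("top",np.array([[*(c+h*X+s*Y),.008] for s in np.arange(.04,.125,.01) for h in np.arange(-.09,.091,.009)])).astype(np.float32)
G=a.mean(2).astype(np.float32); print(cv2.remap(G,q[:,0],q[:,1],1).reshape(9,21).round().astype(int))
hs=np.arange(-.069,-.03,.003)
for s in(.030,.0315,.033):
    q=proj("top",np.array([[*(c+h*X+s*Y),.077] for h in hs])).astype(np.float32); print(s,cv2.remap(G,q[:,0],q[:,1],1).ravel().round().astype(int))
E
```

```text
tcp block h -0.0530 s -0.1432 z 0.0727 rod h at s=-.045: -0.0515 slope 0.008
t21.9 yaw 0.089 tilt [-0.0003  0.0008] F [ 0.3 -0.8 -2.7] w 0.0277 tip s -0.0397
[[54 55 61 60 65 59 62 79 80 79 80 77 79 79 79 79 80 77 77 77 73]
 [54 55 55 56 56 54 56 70 71 72 73 71 70 72 71 70 66 68 73 73 72]
 [54 55 56 56 56 63 65 73 85 56 57 74 80 57 68 88 66 58 62 60 58]
 [55 55 55 55 55 61 63 62 77 53 56 54 71 52 53 59 60 55 54 57 55]
 [55 54 55 55 54 54 55 55 63 56 55 53 66 53 55 58 60 55 55 54 54]
 [55 55 54 55 54 56 56 54 62 56 53 53 68 51 55 58 59 54 54 55 55]
 [55 55 55 54 55 56 54 54 59 57 55 54 66 55 54 58 59 56 56 55 54]
 [53 52 55 54 54 54 54 50 52 51 49 50 52 50 54 54 54 55 54 54 54]
 [49 49 50 50 49 49 49 49 49 48 49 47 48 47 49 50 49 48 48 48 48]]
0.03 [77 75 75 76 77 82 80 77 75 76 78 78 80 89]
0.0315 [69 68 67 69 70 77 75 70 69 70 71 71 73 81]
0.033 [64 63 62 64 64 70 68 64 62 62 64 64 66 74]
```

Three pins are in the tray. I'll probe hole 0 too, as a short stub is possible.

Request:
play_rows(
  commands="-1 0 -0.05 0 0 0 0;-1 0.5 -0.05 0 0 0 0;-1 1 -0.05 0 0 0 0;-1 1.5 -0.05 0 0 0 0;-1 2 -0.05 0 0 0 0;-1 2.4 -0.05 0 0 0 0;-1 2.8 -0.05 0 0 0 0;-1 3.2 -0.05 0 0 0 0;-1 3.6 -0.05 0 0 0 0;-1 4 -0.05 0 0 0 0",
)

```text
clock: 23.1
position: [0.4692, -0.1261, 0.0729]
eef_rot: [0.676, 0.737, -0.0, 0.001]
wrist_force: [0.8, -5.1, -3.4]
width: 0.0279
finger_force: 40.0
```

```bash
python3 chk.py
```

```text
tcp block h -0.0541 s -0.1036 z 0.0728 rod h at s=-.045: -0.0527 slope -0.015
t23.2 yaw 0.088 tilt [-0.0001  0.0004] F [ 1.7 -3.4 -4. ] w 0.0276 tip s -0.0001
```

The 5 N drag shows a pin in hole 0. Continue driving.

Request:
play_rows(
  commands="-1 0.5 0 0 0 0 0;-1 1 0 0 0 0 0;-1 1.5 0 0 0 0 0;-1 2 0 0 0 0 0;-1 2.5 0 0 0 0 0;-1 3 0 0 0 0 0;-1 3.5 0 0 0 0 0;-1 3.6 0 0 0 0 0;-1 3.6 0 0 0 0 0",
)

```text
clock: 24.15
position: [0.4657, -0.0886, 0.0727]
eef_rot: [0.675, 0.738, 0.0, -0.001]
wrist_force: [-0.0, -0.5, -3.3]
width: 0.0277
finger_force: 40.0
```

Request:
play_rows(
  commands="-1 -1.5 0 0 0 0 0;-1 -3.5 0 0 0 0 0;-1 -5.5 0 0 0 0 0;-1 -8.5 0 0 0 0 0;-1 -12 0 -1 0 0 0;-1 -12 0 -3 0 0 0;-1 -12 0 -4 0 0 0;-1 -12 0 -4 0 0 0",
)

```text
clock: 24.95
position: [0.4771, -0.2083, 0.1136]
eef_rot: [0.675, 0.738, 0.001, 0.0]
wrist_force: [0.0, -0.4, -2.2]
width: 0.0279
finger_force: 40.0
```

```bash
python3 go.py; python3 - <<'E'
from rod import *
a=grab('top',3)
q=proj("top",np.array([[*(c+h*X+s*Y),.008] for s in np.arange(.04,.125,.01) for h in np.arange(-.09,.091,.009)])).astype(np.float32)
G=a.mean(2).astype(np.float32); print(cv2.remap(G,q[:,0],q[:,1],1).reshape(9,21).round().astype(int))
crop("t10",a.astype(np.uint8),165,170,190,105,4.2)
E
```

```text
t24.9 pos [ 0.4771 -0.2083  0.1136] yang 0.088 w 0.0279 F [ 0.  -0.4 -2.2]
[[52 55 60 61 62 63 64 70 78 79 78 77 78 77 78 77 77 77 76 75 70]
 [52 54 54 53 53 52 52 63 70 70 71 70 68 71 71 67 65 68 71 70 69]
 [51 54 54 54 60 64 55 70 84 55 58 72 80 55 66 89 65 57 61 57 56]
 [52 53 54 54 64 80 52 57 76 52 53 53 69 53 54 58 59 53 53 53 53]
 [53 54 54 54 53 65 52 53 62 53 55 52 67 55 54 55 58 53 54 53 53]
 [53 53 54 54 55 60 56 53 59 53 56 52 66 50 54 57 57 54 53 54 53]
 [53 53 55 54 54 52 61 55 59 56 52 52 66 54 53 56 58 53 53 52 53]
 [52 52 52 54 51 53 53 48 49 50 48 48 53 48 54 53 53 54 53 52 52]
 [47 48 47 48 49 47 47 48 48 48 48 48 48 47 46 48 47 47 47 47 48]]
```

View pics/t10.png

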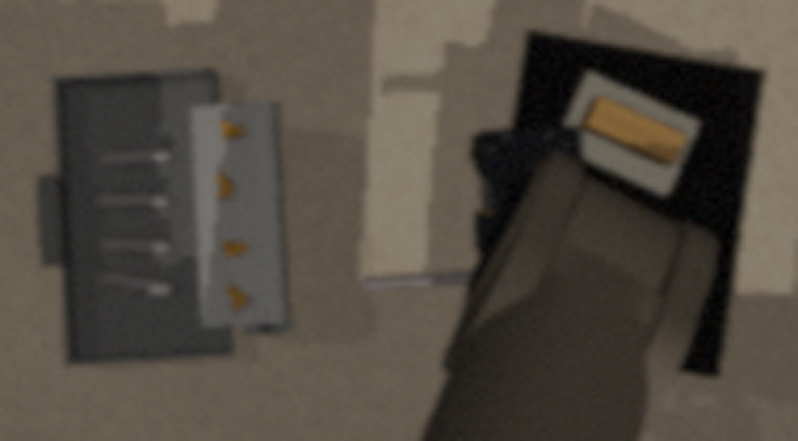

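All four pins lie in the tray at crop (135,157), (135,202), (135,247) and (135,285), and the shards are still on top. Now the punch goes back on the mat.

```bash
python3 go.py .471 -.286 .0175 .087
```

```text
t25.1 pos [ 0.4759 -0.2072  0.1119] yang 0.090 w 0.0274 F [ 0.2  0.2 -3.1]
d [-7.82 -1.17  9.43] r [-0.002 -0.002  0.003]
```

Request:
play_rows(
  commands="-1 -3 -0.5 0 0 0 0;-1 -6 -1 2 0 0 0;-1 -7.8 -1.2 4.5 0 0 0;-1 -7.8 -1.2 7 0 0 0;-1 -7.8 -1.2 8.5 0 0 0;-1 -7.8 -1.2 9.1 0 0 0;-1 -7.8 -1.2 9.4 0 0 0;-1 -7.8 -1.2 9.5 0 0 0;-1 -7.8 -1.2 9.5 0 0 0",
)

```text
clock: 26.0
position: [0.4718, -0.287, 0.0182]
eef_rot: [0.675, 0.738, 0.0, -0.0]
wrist_force: [0.2, 0.7, -2.1]
width: 0.0277
finger_force: 40.0
```

```bash
python3 go.py
```

```text
t26.0 pos [ 0.4718 -0.287   0.0182] yang 0.089 w 0.0277 F [ 0.2  0.7 -2.1]
```

Request:
play_rows(
  commands="-1 0 0 0.15 0 0 0;-1 0 0 0.15 0 0 0;0.2 0 0 0.1 0 0 0;0.2 0 0 0.1 0 0 0;0.2 0 0 0.1 0 0 0;0.2 0 0 0.1 0 0 0;0.2 0 0 -2 0 0 0;0.2 0 0 -6 0 0 0;0.2 0 0 -10 0 0 0;0.2 0 0 -12 0 0 0",
)

```text
clock: 27.0
position: [0.4723, -0.2881, 0.1407]
eef_rot: [0.676, 0.737, 0.001, 0.001]
wrist_force: [-0.1, -0.4, -0.7]
width: 0.0527
finger_force: 0.0
```

```bash
cat > scr.py <<'E'
from rod import *
a=grab('top',3); g=a.astype(np.uint8); np.save("top5.npy",a)
h=cv2.cvtColor(g,cv2.COLOR_BGR2HSV)
# wooden rib: orange pixels near the mat
m=((h[...,0]>8)&(h[...,0]<25)&(h[...,1]>110)&(h[...,2]>90)).astype(np.uint8); m[:,:270]=0; m[:,360:]=0
cs,_=cv2.findContours(m,0,2); k=max(cs,key=cv2.contourArea); r=cv2.minAreaRect(k); b=ray("top",cv2.boxPoints(r),.058)
print("rib",cv2.contourArea(k),np.round(r[0],1),"world",b.mean(0).round(4),np.linalg.norm(b-np.roll(b,-1,0),axis=1).round(3),[round(float(np.arctan2(*(b[i]-b[i-1])[::-1])),3) for i in(1,2)])
C=[(304.3,185.9),(331.7,198.6),(323.7,216.9),(296.1,204.1)]
try:
    P,rr=quad(g,C,2); q=ray("top",P,.019); d=q[0]-q[1]+q[3]-q[2]; print("sole",q.mean(0).round(4),np.linalg.norm(q-np.roll(q,-1,0),axis=1).round(4),"x ang",np.arctan2(d[1],d[0]).round(3),rr)
except Exception as e: print(e)
# chips
m=((h[...,0]>8)&(h[...,0]<25)&(h[...,1]>110)).astype(np.uint8); m[:,:200]=0; m[:,245:]=0; m[:185]=0;m[260:]=0
for k in cv2.findContours(m,0,2)[0]:
    if cv2.contourArea(k)>3: w=bf(ray("top",k[:,0].astype(float),.104)); print("chip h %.3f..%.3f s %.3f..%.3f"%(w[:,0].min(),w[:,0].max(),w[:,1].min(),w[:,1].max()))
E
python3 go.py; python3 scr.py
```

```text
t27.0 pos [ 0.4723 -0.2881  0.1407] yang 0.087 w 0.0527 F [-0.1 -0.4 -0.7]
rib 84.0 [314.4 199.8] world [ 0.5835 -0.2901] [0.023 0.06  0.023 0.06 ] [-0.417, -1.981]
sole [ 0.5817 -0.2949] [0.0914 0.064  0.0945 0.0621] x ang 1.153 [(0.22, 60), (0.27, 24), (0.23, 43), (0.23, 60)]
chip h -0.062..-0.050 s 0.001..0.006
chip h -0.027..-0.022 s -0.001..0.008
chip h 0.012..0.024 s 0.002..0.011
chip h 0.052..0.061 s -0.006..0.006
```

```bash
python3 go.py .582 -.2945 .1407 -.415 .582 -.2945 .025 -.415
```

```text
t27.1 pos [ 0.472  -0.2875  0.1387] yang 0.088 w 0.0525 F [-0.3  0.2 -0. ]
d [-1.66 10.89 -0.17] r [ 0.002 -0.     0.503]
d [-1.66 10.87 11.4 ] r [ 0.002 -0.     0.503]
```

Request:
play_rows(
  commands="0.5 -0.5 3 -0.2 0 0 0.14;0.5 -1 7 -0.2 0 0 0.28;0.5 -1.6 10.8 -0.2 0 0 0.42;0.5 -1.6 10.8 -0.2 0 0 0.5;0.5 -1.6 10.8 -0.2 0 0 0.5;0.5 -1.6 10.8 3 0 0 0.5;0.5 -1.6 10.8 6.5 0 0 0.5;0.5 -1.6 10.8 8 0 0 0.5;0.5 -1.6 10.8 8 0 0 0.5",
)

```text
clock: 28.05
position: [0.5773, -0.2928, 0.0547]
eef_rot: [0.837, 0.548, -0.002, -0.003]
wrist_force: [-0.1, 0.1, 0.6]
width: 0.0657
finger_force: 0.0
```

```bash
python3 go.py .582 -.2945 .025 -.415
```

```text
t28.1 pos [ 0.5773 -0.2928  0.0547] yang -0.412 w 0.0657 F [-0.1  0.1  0.6]
d [0.03 0.51 2.96] r [-0.007 -0.     0.003]
```

Request:
play_rows(
  commands="0.5 0 0.3 0 -0.004 0 0;0.5 0 0.4 1.2 -0.005 0 0;0.5 0 0.4 2.4 -0.005 0 0;0.5 0 0.4 3.1 -0.005 0 0;0.5 0 0.4 3.1 -0.005 0 0;-1 0 0.4 3.1 -0.005 0 0;-1 0 0.4 3.1 -0.005 0 0;-1 0 0.4 3.1 -0.005 0 0;-1 0 0.4 3.1 -0.005 0 0;-1 0 0.4 3.1 -0.005 0 0",
  squeeze=40,
)

```text
clock: 29.05
position: [0.5838, -0.2952, 0.0266]
eef_rot: [0.837, 0.548, 0.001, 0.002]
wrist_force: [0.1, 0.4, -0.7]
width: 0.0294
finger_force: 0.0
```

```bash
python3 go.py .582 -.2945 .025 -.415
```

```text
t29.1 pos [ 0.5838 -0.2952  0.0266] yang -0.412 w 0.0294 F [ 0.1  0.4 -0.7]
d [-0.01 -0.2   0.16] r [ 0.004 -0.001  0.003]
```

Request:
play_rows(
  commands="-1 0 0 0 0.002 0 0;-1 0 0 0 0.002 0 0;-1 0 0 0 0.002 0 0;-1 0 0 0 0.002 0 0",
)

```text
clock: 29.45
position: [0.5835, -0.295, 0.0265]
eef_rot: [0.837, 0.548, 0.001, 0.0]
wrist_force: [-1.9, 1.4, 3.0]
width: 0.0237
finger_force: 40.0
```

```bash
python3 go.py .582 -.2945 .025 -.415
```

```text
t29.4 pos [ 0.5835 -0.295   0.0265] yang -0.412 w 0.0237 F [-1.9  1.4  3. ]
d [-0.01 -0.16  0.15] r [ 0.001 -0.001  0.003]
```

Request:
play_rows(
  commands="-1 0 0 -2 0 0 0;-1 0 0 -6 0 0 0;-1 0 0 -10 0 0 0;-1 0 0 -14 0 0 0;-1 0 0 -17 0 0 0;-1 0 0 -17 0 0 0",
)

```text
clock: 30.05
position: [0.5858, -0.2967, 0.2008]
eef_rot: [0.837, 0.547, 0.003, 0.004]
wrist_force: [-0.5, -0.3, -1.9]
width: 0.0242
finger_force: 40.0
```

```bash
python3 go.py .5483 -.0642 .195 -1.484
```

```text
t30.1 pos [ 0.5858 -0.2967  0.2008] yang -0.412 w 0.0242 F [-0.5 -0.3 -1.9]
d [ 19.8  -12.75   0.47] r [ 0.009 -0.006  1.072]
```

Request:
play_rows(
  commands="-1 2.5 -1.6 0 0 0 0.13;-1 5 -3.2 0 0 0 0.26;-1 8 -5 0 0 0 0.4;-1 11 -7 0 0 0 0.54;-1 14 -9 0 0 0 0.68;-1 17 -11 0 0 0 0.82;-1 19 -12.3 0 0 0 0.96;-1 19.8 -12.8 0 0 0 1.07;-1 19.8 -12.8 0 0 0 1.07;-1 19.8 -12.8 0 0 0 1.07",
)

```text
clock: 31.05
position: [0.5449, -0.0627, 0.1953]
eef_rot: [0.999, 0.046, 0.0, 0.001]
wrist_force: [-0.1, -0.8, -1.9]
width: 0.0243
finger_force: 40.0
```

```bash
python3 go.py .5483 -.0642 .1245 -1.484
```

```text
t31.1 pos [ 0.5449 -0.0627  0.1953] yang -1.479 w 0.0243 F [-0.1 -0.8 -1.9]
d [0.32 0.17 7.08] r [ 0.001 -0.001  0.005]
```

Request:
play_rows(
  commands="-1 0.2 0.2 2 0 0 0.005;-1 0.2 0.2 4 0 0 0.005;-1 0.2 0.2 5.5 0 0 0.005;-1 0.2 0.2 6.5 0 0 0.005;-1 0.2 0.2 6.5 0 0 0.005;-1 0.2 0.2 6.5 0 0 0.005",
)

```text
clock: 31.65
position: [0.5479, -0.0648, 0.1315]
eef_rot: [0.999, 0.042, 0.001, 0.0]
wrist_force: [0.7, -0.0, -1.9]
width: 0.024
finger_force: 40.0
```

```bash
python3 go.py .5483 -.0642 .1245 -1.484
```

```text
t31.6 pos [ 0.5479 -0.0648  0.1315] yang -1.487 w 0.0240 F [ 0.7 -0.  -1.9]
d [ 0.04 -0.05  0.7 ] r [ 0.001 -0.002 -0.003]
```

Request:
play_rows(
  commands="-1 0 0 0.4 0 0 0;-1 0 0 0.7 0 0 0;-1 0 0 0.7 0 0 0;-1 0 -0.5 0.7 0 0 0;-1 0 -1 0.7 0 0 0;-1 0 -1.5 0.7 0 0 0;-1 0 -2 0.7 0 0 0;-1 0 -2.5 0.7 0 0 0;-1 0 -3 0.7 0 0 0;-1 0 -3.5 0.7 0 0 0",
)

```text
clock: 32.65
position: [0.5447, -0.0289, 0.1242]
eef_rot: [0.999, 0.042, 0.001, 0.0]
wrist_force: [0.4, 0.0, -3.0]
width: 0.0237
finger_force: 40.0
```

```bash
python3 go.py .548 -.064 .1245 -1.484;python3 -c "
from rod import *
p=state()['position'];print(bf(p[None,:2]))"
```

```text
t32.6 pos [ 0.5447 -0.0289  0.1242] yang -1.487 w 0.0237 F [ 0.4  0.  -3. ]
d [ 0.03  3.53 -0.02] r [ 0.    -0.002 -0.003]
[[ 0.0295914  -0.01448579]]
```

Request:
play_rows(
  commands="-1 0 -0.4 0 0 0 0;-1 0 -0.7 0 0 0 0;-1 0 -1.0 0 0 0 0;-1 0 -1.3 0 0 0 0;-1 0 -1.6 0 0 0 0;-1 0 -1.9 0 0 0 0;-1 0 -2.2 0 0 0 0;-1 0 -2.5 0 0 0 0;-1 0 -2.7 0 0 0 0;-1 0 -2.7 0 0 0 0",
)

```text
clock: 33.65
position: [0.5425, -0.0021, 0.1242]
eef_rot: [0.999, 0.042, 0.001, 0.0]
wrist_force: [-0.1, 0.1, -2.0]
width: 0.0237
finger_force: 40.0
```

Request:
play_rows(
  commands="-1 0 0 -1 0 0 0;-1 0 0 -3.5 0 0 0;-1 0 2 -5 0 0 0;-1 -1.5 5 -5 0 0 0;-1 -3.5 6.4 -5 0 0 0;-1 -5.5 6.4 -5 0 0 0;-1 -6.5 6.4 -5 0 0 0;-1 -6.5 6.4 -5 0 0 0;-1 -6.5 6.4 -5 0 0 0",
)

```text
clock: 34.55
position: [0.484, -0.071, 0.1746]
eef_rot: [0.999, 0.042, 0.002, 0.0]
wrist_force: [0.5, 0.1, -2.0]
width: 0.0238
finger_force: 40.0
```

```bash
cat > chips.py <<'E'
from rod import *
a=grab('top',3); h=cv2.cvtColor(a.astype(np.uint8),cv2.COLOR_BGR2HSV)
m=((h[...,0]>8)&(h[...,0]<25)&(h[...,1]>110)).astype(np.uint8); m[:,:170]=0; m[:,245:]=0; m[:175]=0;m[265:]=0
for k in cv2.findContours(m,0,2)[0]:
    P=k[:,0].astype(float)
    if len(k)>2: w=bf(ray("top",P,.104)); v=bf(ray("top",P,.012)); print("chip px",P.mean(0).round(1),"if top h %.3f s %.3f; if tray h %.3f s %.3f"%(*w.mean(0),*v.mean(0)))
E
python3 chips.py; python3 go.py; python3 -c "
from rod import *
p=state()['position'];print(bf(p[None,:2]))"
```

```text
chip px [205. 210.] if top h 0.032 s 0.044; if tray h 0.038 s 0.054
chip px [205.7 198.5] if top h 0.065 s 0.041; if tray h 0.073 s 0.050
t34.7 pos [ 0.484  -0.0712  0.1743] yang -1.486 w 0.0237 F [ 0.2  0.9 -1.9]
[[-0.03456641 -0.05137184]]
```

Two shards are in the tray. Second pass.

Request:
play_rows(
  commands="-1 0 0 2 0 0 0;-1 0 0 3.5 0 0 0;-1 0 0 4.5 0 0 0;-1 0 0 5 0 0 0;-1 0 0 5 0 0 0;-1 0 -0.5 5 0 0 0;-1 0 -1 5 0 0 0;-1 0 -1.5 5 0 0 0;-1 0 -2 5 0 0 0;-1 0 -2.5 5 0 0 0",
)

```text
clock: 35.7
position: [0.481, -0.0461, 0.1242]
eef_rot: [0.999, 0.042, 0.001, 0.0]
wrist_force: [-0.1, 1.0, -2.0]
width: 0.0236
finger_force: 40.0
```

Request:
play_rows(
  commands="-1 0 -0.5 0 0 0 0;-1 0 -1 0 0 0 0;-1 0 -1.4 0 0 0 0;-1 0 -1.8 0 0 0 0;-1 0 -2.1 0 0 0 0;-1 0 -2.4 0 0 0 0;-1 0 -2.7 0 0 0 0;-1 0 -3 0 0 0 0;-1 0 -3.3 0 0 0 0;-1 0 -3.6 0 0 0 0",
)

```text
clock: 36.7
position: [0.4779, -0.0107, 0.1241]
eef_rot: [0.999, 0.042, 0.001, 0.0]
wrist_force: [-0.3, 0.6, -2.0]
width: 0.0235
finger_force: 40.0
```

Request:
play_rows(
  commands="-1 0 -0.3 0 0 0 0;-1 0 -0.3 0 0 0 0;-1 0 -0.3 0 0 0 0;-1 0 0 -2 0 0 0;-1 0 2 -5 0 0 0;-1 0 5 -7 0 0 0;-1 0 8 -7 0 0 0;-1 0 11 -7 0 0 0;-1 0 14 -7 0 0 0;-1 0 17 -7 0 0 0",
)

```text
clock: 37.7
position: [0.4919, -0.1815, 0.1942]
eef_rot: [0.999, 0.042, 0.001, 0.0]
wrist_force: [0.7, 0.4, -1.9]
width: 0.0238
finger_force: 40.0
```

```bash
python3 chips.py; python3 go.py; python3 -c "
from h import *
crop('t11',cams.capture('top'),165,170,190,105,4.2)"
```

```text
chip px [207.8 235.4] if top h -0.040 s 0.040; if tray h -0.040 s 0.049
chip px [208.4 224.1] if top h -0.009 s 0.037; if tray h -0.006 s 0.046
chip px [205. 210.] if top h 0.032 s 0.044; if tray h 0.038 s 0.054
chip px [205.6 198.3] if top h 0.065 s 0.041; if tray h 0.074 s 0.050
t37.9 pos [ 0.4915 -0.1826  0.1943] yang -1.492 w 0.0238 F [-0.1 -0.  -2.4]
```

View pics/t11.png

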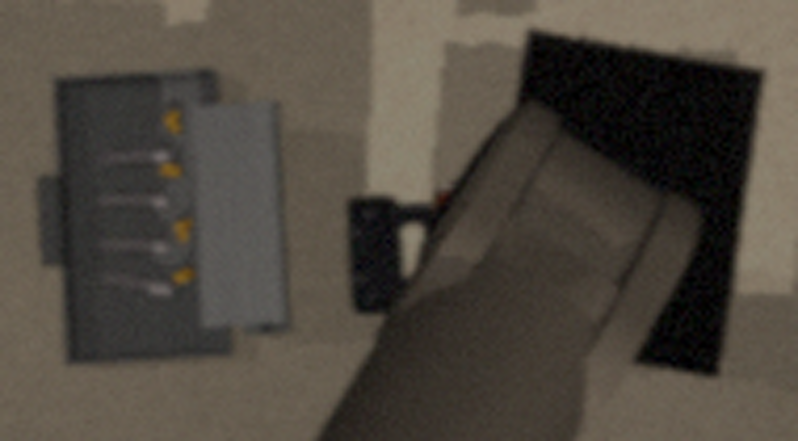

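All four shards and all four pins are in the tray, and the block top is clear. Before placing the scraper I'll check the punch's place from the side camera.

```bash
python3 go.py .592 -.308 .12 -1.484; python3 - <<'E'
from h import *
b=cams.capture("side"); v=cv2.cvtColor(b,cv2.COLOR_BGR2GRAY)
M=proj("side",np.array([[.655,-.226,.003],[.630,-.396,.003],[.409,-.363,.003],[.435,-.192,.003]])).astype(np.int32)
m=np.zeros(v.shape,np.uint8); cv2.fillConvexPoly(m,M,1); m&=(v>45).astype(np.uint8)
for k in cv2.findContours(m,0,2)[0]:
    if cv2.contourArea(k)>30:
        r=cv2.boundingRect(k); lo=k[k[:,0,1].argmax(),0]; print(r,cv2.contourArea(k))
o=np.array([.4708,-.2888]);u=np.array([-.089,.996]);n=np.array([.996,.089])
S=[[*(o+a*u+b_*n),.003] for a,b_ in((.025,.03),(.025,-.03),(-.025,-.03),(-.025,.03))]
print("pred sole px",proj("side",S).round(0).tolist())
cv2.imwrite("pics/s12.png",cv2.resize(b[200:330,170:350],None,fx=4,fy=4,interpolation=2))
E
```

```text
t37.9 pos [ 0.4917 -0.1809  0.194 ] yang -1.489 w 0.0240 F [-0.2  0.8 -2.4]
d [ 8.95 13.49  7.42] r [ 0.    -0.001 -0.005]
(194, 246, 93, 53) 790.0
pred sole px [[232.0, 274.0], [207.0, 284.0], [217.0, 299.0], [243.0, 289.0]]
```

Request:
play_rows(
  commands="-1 2 3 0 0 0 0;-1 4 6 0 0 0 0;-1 6 9 0 0 0 0;-1 8 12 0 0 0 0;-1 9 13.5 1 0 0 0;-1 9 13.5 3 0 0 0;-1 9 13.5 5 0 0 0;-1 9 13.5 7 0 0 0;-1 9 13.5 7 0 0 0",
)

```text
clock: 38.85
position: [0.5921, -0.3039, 0.1212]
eef_rot: [0.999, 0.043, -0.002, -0.002]
wrist_force: [-1.2, 0.7, -1.2]
width: 0.0241
finger_force: 40.0
```

```bash
python3 go.py .592 -.308 .0275 -1.484; python3 - <<'E'
from h import *
b=cams.capture("side"); v=cv2.cvtColor(b,cv2.COLOR_BGR2GRAY)
for y in range(262,304,4): print(y,"".join("#" if x>45 else "." for x in v[y,195:300]))
E
```

```text
t38.9 pos [ 0.5921 -0.3039  0.1212] yang -1.485 w 0.0241 F [-1.2  0.7 -1.2]
d [-0.02  0.44  9.37] r [-0.003  0.003 -0.001]
262 #########.....######........###.....................................................................#####
266 .................#################....................................................................###
270 #...................##################...................................................................
274 ##...................###################.................................................................
278 ###..............###########################.............................................................
282 ####........###################################..........................................................
286 #####.........###################################........................................................
290 ######...........###########################.............................................................
294 #######............#################.....................................................................
298 #######...............####...............................................................................
302 ########.................................................................................................
```

The punch is where it was left. Lowering the scraper.

Request:
play_rows(
  commands="-1 0 0.1 2.5 0 0 0;-1 0 0.1 5 0 0 0;-1 0 0.1 7 0 0 0;-1 0 0.1 8.3 0 0 0;-1 0 0.1 9 0 0 0;-1 0 0.1 9.2 0 0 0;-1 0 0.1 9.2 0 0 0",
)

```text
clock: 39.6
position: [0.594, -0.3085, 0.0331]
eef_rot: [0.999, 0.042, 0.001, 0.0]
wrist_force: [0.6, -0.5, -1.5]
width: 0.0239
finger_force: 40.0
```

```bash
python3 go.py .592 -.308 .0265 -1.484
```

```text
t39.6 pos [ 0.594  -0.3085  0.0331] yang -1.487 w 0.0239 F [ 0.6 -0.5 -1.5]
d [-0.19 -0.07  0.66] r [ 0.001 -0.003 -0.003]
```

Request:
play_rows(
  commands="-1 0 0 0.3 0 0 0;-1 0 0 0.5 0 0 0;-1 0 0 0.65 0 0 0;-1 0 0 0.65 0 0 0;0.3 0 0 0.65 0 0 0;0.3 0 0 0.65 0 0 0;0.3 0 0 0.65 0 0 0;0.3 0 0 0.65 0 0 0;0.3 0 0 -2 0 0 0;0.3 0 0 -6 0 0 0",
)

```text
clock: 40.6
position: [0.5917, -0.3072, 0.0908]
eef_rot: [0.999, 0.042, -0.001, -0.001]
wrist_force: [0.5, -1.2, -0.0]
width: 0.057
finger_force: 0.0
```

Request:
play_rows(
  commands="0.3 0 0 -4 0 0 0;0.3 0 0 -8 0 0 0;0.3 0 0 -12 0 0 0;0.3 0 0 -12 0 0 0",
)

```text
clock: 41.0
position: [0.5955, -0.3107, 0.2186]
eef_rot: [0.999, 0.042, 0.005, 0.002]
wrist_force: [-0.5, 0.6, 0.3]
width: 0.057
finger_force: 0.0
```

```bash
python3 go.py .503 .118 .21 1.658 .503 .118 .21 -1.484
```

```text
t41.0 pos [ 0.5955 -0.3107  0.2186] yang -1.488 w 0.0570 F [-0.5  0.6  0.3]
d [ -5.66 -43.49   0.57] r [-0.016 -0.008  3.138]
d [ -5.66 -43.49   0.57] r [ 0.005 -0.01  -0.004]
```

Request:
play_rows(
  commands="0.6 -1 -5 0 0 0 0;0.6 -1.7 -10 0 0 0 0;0.6 -2.4 -15 0 0 0 0;0.6 -3 -20 0 0 0 0;0.6 -3.6 -25 0 0 0 0;0.6 -4.3 -30 0 0 0 0;0.6 -5 -35 0 0 0 0;0.6 -5.5 -40 0 0 0 0;0.6 -5.7 -43.5 0 0 0 0;0.6 -5.7 -43.5 0 0 0 0",
)

```text
clock: 42.0
position: [0.4985, 0.127, 0.2113]
eef_rot: [0.999, 0.047, 0.0, -0.001]
wrist_force: [-0.2, -0.3, -0.8]
width: 0.07
finger_force: 0.0
```

```bash
python3 go.py .503 .118 .0237 -1.484; python3 scr.py 2>&1 | head -1; python3 - <<'E'
from rod import *
g=grab('top',3); C=g.mean(2)
# tray grip place: block frame of the grip px (dark box beyond left wall) 
q=proj("top",np.array([[*(c+h*X+.1375*Y),.046] for h in np.arange(-.06,.061,.006)])).astype(np.float32); print(cv2.remap(C.astype(np.float32),q[:,0],q[:,1],1).ravel().round().astype(int))
p=state()['position'];print(bf(p[None,:2]))
E
```

```text
t42.0 pos [0.4985 0.127  0.2113] yang -1.477 w 0.0700 F [-0.2 -0.3 -0.8]
d [ 0.35  0.95 18.76] r [-0.001 -0.001  0.007]
rib 141.5 [319.9 197. ] world [ 0.5924 -0.3062] [0.023 0.067 0.023 0.067] [-1.453, -3.045]
[ 98  98 100  98  91  35  18  16  15  17  16  15  17  16  18  35  19  18
  24  70  94]
[[-0.00200791  0.13625875]]
```

Request:
play_rows(
  commands="0.2 0.3 0.5 2 0 0 0.007;0.2 0.3 0.6 6 0 0 0.007;0.2 0.3 0.6 10 0 0 0.007;0.2 0.3 0.6 12 0 0 0.007;0.2 0.3 0.6 12 0 0 0.007;0.2 0.3 0.6 12 0 0 0.007",
)

```text
clock: 42.9
position: [0.5042, 0.1135, 0.0926]
eef_rot: [0.999, 0.037, 0.001, 0.0]
wrist_force: [-0.0, 0.4, -0.5]
width: 0.0526
finger_force: 0.0
```

```bash
python3 go.py .503 .1183 .025 -1.484
```

```text
t42.9 pos [0.5042 0.1135 0.0926] yang -1.496 w 0.0526 F [-0.   0.4 -0.5]
d [-0.1  -0.49  6.76] r [ 0.001 -0.002 -0.012]
```

Request:
play_rows(
  commands="0.2 -0.1 -0.4 2 0 0 -0.01;0.2 -0.1 -0.45 4.5 0 0 -0.01;0.2 -0.1 -0.45 6 0 0 -0.01;0.2 -0.1 -0.45 6.75 0 0 -0.01;0.2 -0.1 -0.45 6.75 0 0 -0.01;-1 -0.1 -0.45 6.75 0 0 -0.01;-1 -0.1 -0.45 6.75 0 0 -0.01;-1 -0.1 -0.45 6.75 0 0 -0.01;-1 -0.1 -0.45 6.75 0 0 -0.01;-1 -0.1 -0.45 6.75 0 0 -0.01",
  squeeze=20,
)

```text
clock: 43.9
position: [0.5025, 0.1191, 0.0248]
eef_rot: [0.999, 0.043, 0.001, 0.0]
wrist_force: [-0.1, -3.0, 2.7]
width: 0.0163
finger_force: 1.7
```

Request:
play_rows(
  commands="-1 0 0 0 0 0 0;-1 0 0 0 0 0 0;-1 0 0 0 0 0 0",
)

```text
clock: 44.2
position: [0.5026, 0.1191, 0.0249]
eef_rot: [0.999, 0.043, 0.001, 0.0]
wrist_force: [-1.2, 0.2, 4.6]
width: 0.0161
finger_force: 20.0
```

```bash
python3 go.py .494 .218 .0245 -1.484
```

```text
t44.2 pos [0.5026 0.1191 0.0249] yang -1.484 w 0.0161 F [-1.2  0.2  4.6]
d [ 0.   -9.93  0.03] r [ 0.    -0.002 -0.   ]
```

Request:
play_rows(
  commands="-1 0 -0.5 0 0 0 0;-1 0 -1.5 0 0 0 0;-1 0 -2.8 0 0 0 0;-1 0 -4.2 0 0 0 0;-1 0 -5.6 0 0 0 0;-1 0 -7 0 0 0 0;-1 0 -8.4 0 0 0 0;-1 0 -9.5 0 0 0 0;-1 0 -10.2 0 0 0 0;-1 0 -10.3 0 0 0 0",
)

```text
clock: 45.2
position: [0.4941, 0.221, 0.0248]
eef_rot: [0.999, 0.043, 0.001, 0.001]
wrist_force: [0.9, -5.3, 4.8]
width: 0.0156
finger_force: 20.0
```

Request:
play_rows(
  commands="-1 0 0 0 0 0 0;-1 0 0 0 0 0 0;0.2 0 0 0 0 0 0;0.2 0 0 0 0 0 0;0.2 0 0 0 0 0 0;0.2 0 0 0 0 0 0;0.2 0 0 -2 0 0 0;0.2 0 0 -6 0 0 0;0.2 0 0 -11 0 0 0;0.2 0 0 -16 0 0 0",
)

```text
clock: 46.2
position: [0.4926, 0.2214, 0.1858]
eef_rot: [0.999, 0.043, 0.0, 0.001]
wrist_force: [0.6, 1.1, -0.2]
width: 0.0526
finger_force: 0.0
```

Request:
play_rows(
  commands="0.2 0 -4 -2 0 0 0;0.2 0 -8 -2 0 0 0;0.2 0 -12 -2 0 0 0;0.2 0 -16 -2 0 0 0;0.2 0 -18 -2 0 0 0;0.2 0 -18 -2 0 0 0;0.2 0 -18 -2 0 0 0",
)

```text
clock: 46.9
position: [0.478, 0.3993, 0.2042]
eef_rot: [0.999, 0.043, 0.001, 0.001]
wrist_force: [0.3, -0.9, 0.1]
width: 0.053
finger_force: 0.0
```

```bash
python3 go.py; python3 - <<'E'
from h import *
a=cams.capture("top"); b=cams.capture("side")
c=np.zeros((600,800,3),np.uint8); c[:340]=cv2.resize(a[165:275,105:364],(800,340),interpolation=2)
c[340:,:500]=cv2.resize(b[140:320,120:440][:, :],(500,260)); cv2.imwrite("pics/c13.png",c)
E
```

```text
t46.9 pos [0.478  0.3993 0.2042] yang -1.485 w 0.0530 F [ 0.3 -0.9  0.1]
```

View pics/c13.png

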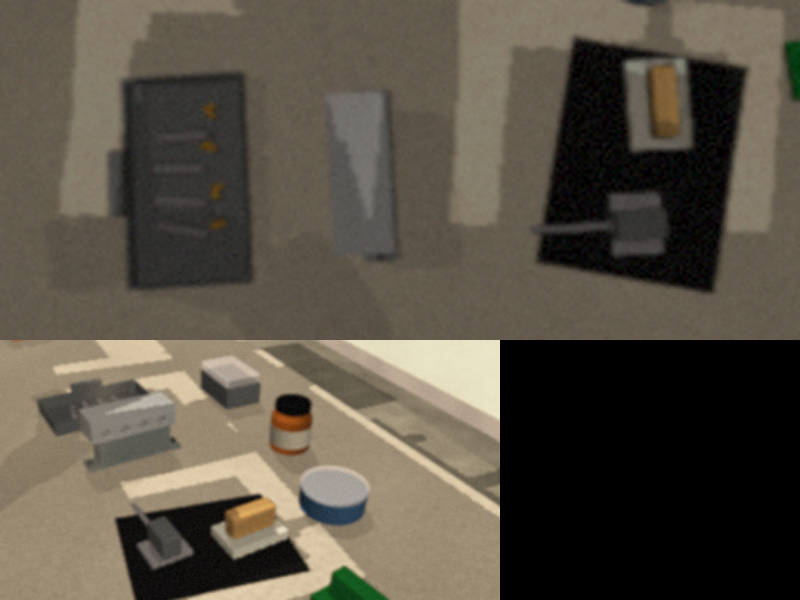

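The final view shows four pins and four shards in the tray, pulled clear at top crop (187,180). The punch (637,225) and scraper (660,105) stand upright on the mat, and the bystanders are in place.

```bash
python3 -c "
from rig import robot
print(robot.hand_in())"
```

```text
the job is handed in; nothing more can be done
None
```

The job is handed in. In the last camera view all four pins and all four shards lay in the tray, the tray was about 8 cm clear of the block, and punch and scraper stood upright on the mat. The hand-in returned no verdict.

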